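# Load the heating blocks and snap their covers shut

### The job

Load every sample pot that stands on the bench into the two heating blocks, purple caps into the purple-trimmed block and green caps into the green-trimmed one, one pot to a pocket, upright and fully down. Then swing the clear cover of each block over and press its free edge down until the catch snaps and the cover stays shut by itself. Leave the jar, the beaker and the tip box alone.

Things in the scene. Friction and masses are not known exactly. Their poses are not given: they have to be found in the camera images.
- block_purple: Fixed heater with purple trim, left (+y) of the bench: white base 146 x 206 mm, aluminium block 66 x 196 mm, 36 mm high, with three round pockets in a row along its y, 66 mm apart, 36 mm wide, 16 mm deep. Origin: underside centre, below the middle pocket; z up, +x outward (about world +y) to the cover's hinge (x = 52 mm, 60 mm up). At x = -68 to -76 mm a catch post 34 mm wide, 62 mm high.
- block_purple_pocket0 (a point): Centre of the floor of the purple block's pocket 0 (at y = -66 mm of the block), 20 mm above the bench; the pocket is 16 mm deep. A seated pot's origin lies here.
- block_purple_pocket1 (a point): Centre of the floor of the purple block's pocket 1 (at y = 0 mm of the block), 20 mm above the bench; the pocket is 16 mm deep. A seated pot's origin lies here.
- block_purple_pocket2 (a point): Centre of the floor of the purple block's pocket 2 (at y = 66 mm of the block), 20 mm above the bench; the pocket is 16 mm deep. A seated pot's origin lies here.
- cover_purple (a joint): Clear cover of the purple block: 0 = shut, 2.0 rad = open, leaning back past upright, as at the start. 110 mm from hinge to free edge, 170 wide, 6 thick, coloured strip at the edge. A weak spring (under 1 N at the edge) opens it. Push it over from its outer (+x) side, then press near the edge: below 0.12 rad that takes about 4 to 8 N, then it snaps to 0 and stays; top then 63 mm above the bench.
- cover_purple_hinge (a point): Middle of the purple cover's hinge line. The cover swings about the block's y axis: at angle q its free edge lies 110 mm from here, cos q towards the block's -x and sin q up.
- cover_purple_edge (a point): Middle of the purple cover's free edge, on its outer (upper when shut) face.
- block_green: Fixed heater with green trim, right (-y) of the bench: white base 146 x 206 mm, aluminium block 66 x 196 mm, 36 mm high, with three round pockets in a row along its y, 66 mm apart, 36 mm wide, 16 mm deep. Origin: underside centre, below the middle pocket; z up, +x outward (about world -y) to the cover's hinge (x = 52 mm, 60 mm up). At x = -68 to -76 mm a catch post 34 mm wide, 62 mm high.
- block_green_pocket0 (a point): Centre of the floor of the green block's pocket 0 (at y = -66 mm of the block), 20 mm above the bench; the pocket is 16 mm deep. A seated pot's origin lies here.
- block_green_pocket1 (a point): Centre of the floor of the green block's pocket 1 (at y = 0 mm of the block), 20 mm above the bench; the pocket is 16 mm deep. A seated pot's origin lies here.
- block_green_pocket2 (a point): Centre of the floor of the green block's pocket 2 (at y = 66 mm of the block), 20 mm above the bench; the pocket is 16 mm deep. A seated pot's origin lies here.
- cover_green (a joint): Clear cover of the green block: 0 = shut, 2.0 rad = open, leaning back past upright, as at the start. 110 mm from hinge to free edge, 170 wide, 6 thick, coloured strip at the edge. A weak spring (under 1 N at the edge) opens it. Push it over from its outer (+x) side, then press near the edge: below 0.12 rad that takes about 4 to 8 N, then it snaps to 0 and stays; top then 63 mm above the bench.
- cover_green_hinge (a point): Middle of the green cover's hinge line. The cover swings about the block's y axis: at angle q its free edge lies 110 mm from here, cos q towards the block's -x and sin q up.
- cover_green_edge (a point): Middle of the green cover's free edge, on its outer (upper when shut) face.
- pot_purple1: Squat closed sample pot, loose, upright on the bench, 40 g (varies): white body 32 mm across, purple screw cap 34 mm across from 14 to 30 mm above its foot; 30 mm tall in all. Origin: centre of its underside, z up. May be absent.
- pot_purple2: Squat closed sample pot, loose, upright on the bench, 40 g (varies): white body 32 mm across, purple screw cap 34 mm across from 14 to 30 mm above its foot; 30 mm tall in all. Origin: centre of its underside, z up. May be absent.
- pot_purple3: Squat closed sample pot, loose, upright on the bench, 40 g (varies): white body 32 mm across, purple screw cap 34 mm across from 14 to 30 mm above its foot; 30 mm tall in all. Origin: centre of its underside, z up. May be absent.
- pot_green1: Squat closed sample pot, loose, upright on the bench, 40 g (varies): white body 32 mm across, green screw cap 34 mm across from 14 to 30 mm above its foot; 30 mm tall in all. Origin: centre of its underside, z up. May be absent.
- pot_green2: Squat closed sample pot, loose, upright on the bench, 40 g (varies): white body 32 mm across, green screw cap 34 mm across from 14 to 30 mm above its foot; 30 mm tall in all. Origin: centre of its underside, z up. May be absent.
- pot_green3: Squat closed sample pot, loose, upright on the bench, 40 g (varies): white body 32 mm across, green screw cap 34 mm across from 14 to 30 mm above its foot; 30 mm tall in all. Origin: centre of its underside, z up. May be absent.
- reagent_jar: Bystander: amber glass jar, 60 mm across, 85 mm tall; loose, to be left alone. Origin: centre of its underside.
- beaker: Bystander: steel beaker, 68 mm across, 75 mm tall; loose, to be left alone. Origin: centre of its underside.
- tip_box: Bystander: blue box with a clear lid, 77 x 77 mm, 63 mm tall; loose, to be left alone. Origin: centre of its underside.
Not all that is in view belongs to the job. Leave any orange look-alike of the pot_green1 alone.

How it is judged (in metres and radians):
On the way, in this order (a step that is already met when the one before it is completed fails the run):
1. every pot present sits in a pocket of the block of its own colour ((distance between pot_purple1 and block_purple_pocket0 below 0.006 m or distance between pot_purple1 and block_purple_pocket1 below 0.006 m or distance between pot_purple1 and block_purple_pocket2 below 0.006 m) and angle between each of pot_purple1, pot_purple2, pot_purple3, pot_green1, pot_green2, pot_green3's own z axis and vertical below 0.12 rad and linear speed of each of pot_purple1, pot_purple2, pot_purple3, pot_green1, pot_green2, pot_green3 below 0.03 m/s and (distance between pot_purple2 and block_purple_pocket0 below 0.006 m or distance between pot_purple2 and block_purple_pocket1 below 0.006 m or distance between pot_purple2 and block_purple_pocket2 below 0.006 m) and (distance between pot_purple3 and block_purple_pocket0 below 0.006 m or distance between pot_purple3 and block_purple_pocket1 below 0.006 m or distance between pot_purple3 and block_purple_pocket2 below 0.006 m) and (distance between pot_green1 and block_green_pocket0 below 0.006 m or distance between pot_green1 and block_green_pocket1 below 0.006 m or distance between pot_green1 and block_green_pocket2 below 0.006 m) and (distance between pot_green2 and block_green_pocket0 below 0.006 m or distance between pot_green2 and block_green_pocket1 below 0.006 m or distance between pot_green2 and block_green_pocket2 below 0.006 m) and (distance between pot_green3 and block_green_pocket0 below 0.006 m or distance between pot_green3 and block_green_pocket1 below 0.006 m or distance between pot_green3 and block_green_pocket2 below 0.006 m)), for 0.2 s.
2. both covers are pressed shut (value of joint each of cover_purple, cover_green below 0.05 rad), for 0.2 s.
At the end, for the whole second after the job is handed in: Every pot present is at rest in a pocket of the block of its own colour, its underside centre within 6 mm of the pocket's floor centre, tilted less than 0.12 rad; both covers are shut (under 0.05 rad) and stay so untouched (all of step 1 and all of step 2).
It fails at once if the reagent jar is moved more than 4 cm or tipped (distance of reagent_jar from where it was at the start of the episode above 0.04 m or angle between reagent_jar's own z axis and vertical above 0.5 rad).
It fails at once if the beaker is moved more than 4 cm or tipped (distance of beaker from where it was at the start of the episode above 0.04 m or angle between beaker's own z axis and vertical above 0.5 rad).
It fails at once if the tip box is moved more than 4 cm or tipped (distance of tip_box from where it was at the start of the episode above 0.04 m or angle between tip_box's own z axis and vertical above 0.5 rad).
Of pot_purple1, pot_purple2, pot_purple3, pot_green1, pot_green2, pot_green3 only 4 to 6 are there at a start; the rules pass over those that are not, and their reading is None.
At some moment in a run one of pot_purple1, pot_purple2, pot_purple3, pot_green1, pot_green2, pot_green3 may be knocked a few centimetres aside while the robot is not near it.
It also fails if it takes over 210 s, if anything falls off the work surface, if the arm or the gripper's body presses on something with over 40 N, if the wrist force passes 120 N, or if a joint passes its speed limit or range.

### The arm

A 6-joint arm with a two-finger parallel gripper is mounted at the origin on the work surface. World frame = base frame: x ahead of the robot, y to its left, z up, the work surface at z = 0. Lengths are in mm, angles in rad, forces in N, time in s.
With the tool pointing down it reaches from about 350 to 775 mm from the base axis. Payload 7.3 kg.
Tool frame: the origin (TCP) lies between the finger pads; the fingertips stand 8 mm ahead of it and the grasp point (between the pads) lies 11 mm behind it; y points along the fingers, z is the direction in which the jaws open and shut, and the axes are right-handed (so a half turn about y gives the same grasp; the last joint's range is limited). The gripper opens to 92 mm and grips with 3 to 60 N. Pads are 19 mm wide; open, the fingers measure 130 mm over their backs; the gripper's body (75 mm by 190 mm) begins 47 mm behind the grasp point.
Start: joints at [1.17, 0.342, 1.524, -0, 1.275, -0.146], TCP at [132.311, 508.073, 234.741] pointing down, gripper open.
Joint ranges: [-2.53, 2.53], [-0.77, 2.02], [0.04, 2.7], [-1, 4.14], [0.28, 2.66], [-3.11, 3.11]. Speed limits (rad/s): [2.57, 2.57, 3.14, 3.14, 3.14, 3.14].

### API

Orientations are given as [roll, pitch, yaw] about the fixed x, y, z axes, in that order (R = Rz(yaw) Ry(pitch) Rx(roll)).
In Python, from plant import bot, vision, job gives the robot as it stands. The module is installed in compiled form; this text tells all that it offers.
- The arm moves only by the tool arm_command, never from a script. Its argument "deltas" is a list of rows, each a list of 4 numbers: the shift along the tool's x, y, z in m, then the turn about the tool's y in degrees. In form: [[x, y, z, twist], ...]. A call has 1 to 5 rows; each row shifts and turns the commanded pose from where the row before left it, along the tool's axes as they then stand; what a row does not reach is not made up. A row lasts 1/10 s, in which the tool goes at most 50 mm and 8.59 degrees, less where a joint would pass 70% of its speed; a pose out of reach is approached as far as the arm can. A call is refused whole if a number of a shift passes 0.05 or a number of a turn 8.59, either way. A call with a gripper value outside its range is refused whole. "claw" is the closure in counts, from 0 (fully open) to 255 (shut), set as the call begins (left out, the last holds). The fingers move at their own pace and stop on an object; the grip force is fixed at half the most. Time passes only in rows, so rows that do not move let the fingers close. It gives the time, the measured TCP pose, the force and the opening at its end, in the units of the state.
- bot.get_obs(): the state, without advancing time (a new reading comes with each control period).
- vision.capture(name): name is "side" or "top"; returns a dict with "img" (384x512x3 uint8, red, green, blue), "camera_matrix" (3x3 intrinsics, pixels), "dist_coeffs" ([k1, k2, p1, p2, k3] as OpenCV has them; the pictures are not rectified), "world_to_cam" (4x4, takes a point from world to camera coordinates). Camera axes: x right, y down, z forward; pixel columns grow to the right and rows downward; lengths in mm; the calibration is good to about 2 mm. A picture is of the moment at which its call begins. There is no depth.
- job.close_job(): hands the job in, once; it reports no verdict.
Trained networks look in a picture, given as the dict that the camera call returned (one of the last four; its "shot" number tells which), for a name from the list of things; names that differ only in an ending like _2 or _b are one class to them, and where a whole thing is asked for, a point or a joint stands for the part that bears it (a point fixed in the world has none). Each returns a list of dicts, best first, with "confidence" (0 to 1); they miss things now and then, are a little off and sometimes report something else, mostly with a low value. They report only what shows in the picture. A call takes as long as a camera call. They do not tell look-alikes from the thing itself.
- vision.find_in(picture, name): "xyz" ([x, y, z] in mm, in the coordinates of the camera as it stood for that picture, good to about 4 mm: the middle of the surface that is visible of it).
- vision.regions_of(picture, name): "mask" (384x512 bool, what is visible of it).
The state is a dict: "time": time; "joint_positions": joint angles; "dq": joint speeds; "tau": joint torques, N m; "tool_pos": TCP position; "tcp_rot": TCP orientation; "contact_force": force on the tool from outside, world axes, zero at the start; "moment": the same for the moment, N m; "grip_width": finger opening in mm.
Only numpy, scipy, OpenCV 4.12 (cv2) and the standard library are available. Lean on these libraries where they do the work, as an engineer would, in place of code of your own. Each camera call takes 0.05 s, during which the arm holds its last target. There are 200 camera calls.

## Working session

There is one attempt and no reset: what is moved stays moved. The work goes in short steps, Python scripts to look and compute and a tool call to move; the robot and the scene stay as the last step left them, time stands still between calls to the robot, and variables do not carry over. Pictures are saved under pics/ and viewed, about 12 in all and at most 16, crops included, and the job is handed in when it is done.

Besides the shell and the picture viewer there is one more tool, called after "Request:" as name(argument=value, ...) on one line, values as JSON. arm_command: Moves the arm, as the interface text tells. Its arguments: {"type":"object","properties":{"deltas":{"type":"array","items":{"type":"array","items":{"type":"number"}}},"claw":{"type":"number"}},"required":["deltas"]}

```bash
mkdir -p pics; cat > h.py <<'E'
import numpy as np, cv2
from plant import bot, vision, job
def cap(n): return vision.capture(n)
def px2w(c,uv,z):
    K=np.array(c["camera_matrix"]);d=np.array(c["dist_coeffs"]);T=np.array(c["world_to_cam"])
    p=cv2.undistortPoints(np.array([[uv]],float),K,d)[0,0]
    R=T[:3,:3];t=T[:3,3];o=-R.T@t;v=R.T@np.array([p[0],p[1],1]);return o+v*(z-o[2])/v[2]
def w2px(c,P):
    T=np.array(c["world_to_cam"]);r,_=cv2.Rodrigues(T[:3,:3])
    return cv2.projectPoints(np.array([P],float),r,T[:3,3],np.array(c["camera_matrix"]),np.array(c["dist_coeffs"]))[0][0,0]
def c2w(c,x):
    T=np.array(c["world_to_cam"]);return T[:3,:3].T@(np.array(x)-T[:3,3])
def save(c,n,crop=None,s=1.5):
    im=c["img"][:,:,::-1]
    if crop: a,b,e,f=crop; im=im[b:f,a:e]
    cv2.imwrite("pics/"+n,cv2.resize(im,None,fx=s,fy=s,interpolation=cv2.INTER_CUBIC))
E
python3 - <<'E'
from h import *
np.set_printoptions(precision=1,suppress=True)
for n in("top","side"):
    c=cap(n);save(c,n+"0.png")
    T=np.array(c["world_to_cam"]);print(n,"cam at",-T[:3,:3].T@T[:3,3])
    for k in["pot_purple1","pot_green1","block_purple","block_green","cover_purple","cover_green","reagent_jar","beaker","tip_box"]:
        for d in vision.find_in(c,k):
            w=c2w(c,d["xyz"]);print(k,round(d["confidence"],2),w,w2px(c,w))
o=bot.get_obs();print(o)
E
```

```text
top cam at [378.5 -13.6 919.6]
pot_purple1 0.49 [451.5 -38.5  34.9] [271.5 225.4]
pot_purple1 0.47 [600.3 -40.4  29.3] [270.9 162.4]
pot_purple1 0.43 [450.4  35.   28.8] [239.4 226.6]
pot_purple1 0.34 [611.9  39.3  31.9] [237. 158.]
pot_green1 0.69 [ 350.  -139.2   28.1] [316.9 269.6]
pot_green1 0.69 [ 326.1 -202.9   30.9] [345.5 279.7]
pot_green1 0.63 [372.2 169.7  25.5] [181.1 261.5]
pot_green1 0.61 [510.8 -40.6  29.7] [271.8 200. ]
pot_green1 0.56 [514.1  51.2  32.7] [232.1 199. ]
pot_green1 0.56 [609.8  39.   32.3] [237.1 158.8]
block_purple 0.96 [533.2 254.1  31.5] [146.2 192.4]
block_green 0.85 [ 539.5 -285.4   36.6] [376.7 185.4]
block_green 0.65 [534.6 256.   34.7] [145.1 191.6]
block_green 0.5 [715.3 194.3  88. ] [167.9 109.6]
cover_purple 0.96 [540.4 296.1 119.8] [115.6 182.6]
reagent_jar 0.74 [713.2 198.4  87.3] [166.2 110.7]
reagent_jar 0.68 [529.8 256.5  32.7] [145.  193.8]
beaker 0.86 [743.1  51.1  34.6] [231.8 105.5]
tip_box 0.87 [ 733.3 -168.    57.4] [323.8 104. ]
tip_box 0.55 [ 549.7 -282.3   35.7] [374.9 181.2]
side cam at [ 456.  -523.8  750.7]
pot_purple1 0.82 [6
[... 520 characters left out ...]
0.4   34.5] [276.7 329. ]
cover_purple 0.58 [547.1 296.4 119.8] [236.1  87.7]
cover_green 0.78 [ 553.5 -333.9  144.2] [297.6 348.5]
reagent_jar 0.66 [718.3 178.2  58.4] [315.8 133.7]
reagent_jar 0.18 [532.3 257.2  38.7] [233.  125.1]
beaker 0.64 [731.6  50.   48.2] [335.4 176.9]
tip_box 0.73 [ 729.2 -184.1   60.4] [369.4 268.2]
{'time': 1.0, 'joint_positions': array([ 1.2,  0.3,  1.5, -0. ,  1.3, -0.1]), 'dq': array([-0., -0., -0., -0., -0., -0.]), 'tau': array([  0. , -43.1, -24.4,   0.1,   0. ,   0. ]), 'tool_pos': array([132.3, 508.1, 234.7]), 'tcp_rot': array([-1.6, -0. , -0.3]), 'contact_force': array([-0. ,  0.2,  0.5]), 'moment': array([ 0., -0., -0.]), 'grip_width': 91.9403563760683}
```

View pics/top0.png

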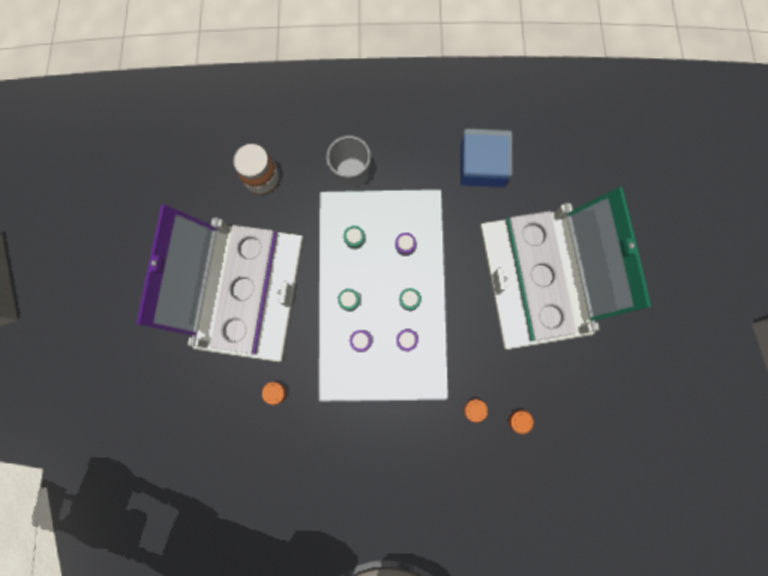

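View pics/side0.png

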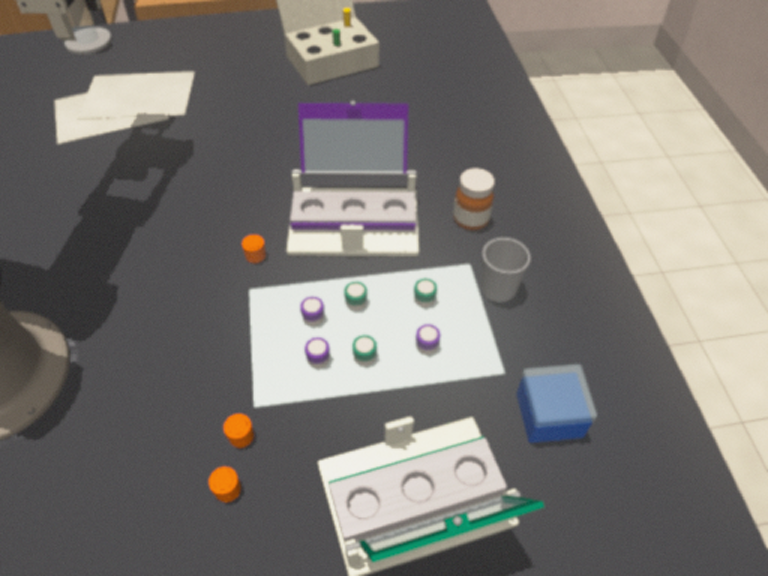

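The picture shows three purple pots, at top0.png px (405,243), (407,340) and (361,341). There are three green ones at (354,237), (348,299) and (410,299). The orange caps at (273,393), (476,411) and (522,422) are the look-alikes, so I'll leave them. Next I'll measure pots and pockets precisely.

```bash
cat >> h.py <<'E'
from scipy.optimize import least_squares
def pots(c):
    """colour blobs of caps on the bench -> [(colour,x,y)]"""
    hsv=cv2.cvtColor(c["img"],cv2.COLOR_RGB2HSV);out=[]
    for col,lo,hi in(("G",(70,90,40),(90,255,255)),("P",(125,70,40),(150,255,255))):
        m=cv2.inRange(hsv,lo,hi)
        cs,_=cv2.findContours(m,cv2.RETR_EXTERNAL,cv2.CHAIN_APPROX_NONE)
        for k in cs:
            h=cv2.convexHull(k);A=cv2.contourArea(h)
            if 90<A<400:
                (u,v),(a,b),_=cv2.fitEllipse(h) if len(h)>4 else cv2.minAreaRect(h)
                if max(a,b)<1.6*min(a,b):
                    w=px2w(c,(u,v),23); out.append((col,w[0].round(1),w[1].round(1),round(A)))
    return out
E
python3 - <<'E'
from h import *
np.set_printoptions(precision=2,suppress=True)
seeds={"P":[(250,247),(242,288),(234,330)],"G":[(534,235),(542,275),(551,317)]}
for n in("top","side"):
    c=cap(n);print(n,pots(c))
    if n=="side": seeds={"P":[(312,206),(354,206),(397,206)],"G":[(364,502),(418,487),(471,471)]}
    g=cv2.cvtColor(c["img"],cv2.COLOR_RGB2GRAY)
    S=8;G=cv2.resize(g,None,fx=S,fy=S,interpolation=cv2.INTER_CUBIC).astype(float)
    G=cv2.GaussianBlur(G,(0,0),4)
    for b in"PG":
        s=np.array([px2w(c,np.array(q)/1.5,36)[:2] for q in seeds[b]]);m=s.mean(0);d=s[2]-s[0]
        th=np.arctan2(d[1],d[0])
        a=np.linspace(0,2*np.pi,60,endpoint=False)
        def samp(p,r):
            P=[(p[0]+k*66*np.cos(p[2])+r*np.cos(t),p[1]+k*66*np.sin(p[2])+r*np.sin(t),36) for k in(-1,0,1) for t in a]
            T=np.array(c["world_to_cam"]);rv,_=cv2.Rodrigues(T[:3,:3])
            uv=cv2.projectPoints(np.array(P),rv,T[:3,3],np.array(c["camera_matrix"]),np.array(c["dist_coeffs"]))[0][:,0]
            uv=((uv+.5)*S-.5).astype(np.float32)
            return cv2.remap(G.astype(np.float32),uv[:,:1],uv[:,1:],1)
        def score(p): return -np.abs(samp(p,19.5)-samp(p,16.5)).mean()
        best=min(((score((m[0]+i,m[1]+j,th+k)),m[0]+i,m[1]+j,th+k) for i in np.arange(-6,6.1,1) for j in np.arange(-6,6.1,1) for k in np.arange(-.06,.07,.02)))
        from scipy.optimize import minimize
        r=minimize(score,best[1:],method="Nelder-Mead",options=dict(initial_simplex=[np.array(best[1:])+e for e in([0,0,0],[.7,0,0],[0,.7,0],[0,0,.02])]))
        print(b,"seed",s.round(1).tolist(),"fit",r.x,r.fun, "edge spacing",np.linalg.norm(d)/2)
E
```

```text
top [('P', np.float64(450.6), np.float64(-37.6), 134), ('P', np.float64(450.5), np.float64(34.1), 142), ('P', np.float64(603.5), np.float64(-38.7), 132)]
P seed [[598.2, 205.8], [532.8, 216.7], [467.4, 227.6]] fit [533.26 219.97   2.98] -29.44637680053711 edge spacing 66.3239419589363
G seed [[609.3, -241.2], [545.2, -249.7], [479.5, -259.7]] fit [ 547.05 -252.18   -3.  ] -26.003610610961914 edge spacing 65.57882222470018
side [('P', np.float64(449.9), np.float64(-37.4), 146), ('P', np.float64(602.9), np.float64(-37.4), 118), ('P', np.float64(449.3), np.float64(34.3), 118)]
P seed [[468.3, 226.2], [534.4, 216.2], [602.1, 206.2]] fit [532.51 216.74  -0.16] -20.874635696411133 edge spacing 67.6780403533672
G seed [[483.1, -261.9], [547.3, -253.8], [612.6, -244.5]] fit [ 546.94 -250.95    0.14] -29.651554107666016 edge spacing 65.31738750664212
```

```bash
python3 - <<'E'
from h import *
c=cap("top")
hsv=cv2.cvtColor(c["img"],cv2.COLOR_RGB2HSV)
for u,v in((354,237),(348,299)):
    u=int(u/1.5);v=int(v/1.5);p=hsv[v-8:v+9,u-8:u+9].reshape(-1,3);p=p[p[:,1]>80];print(p.min(0),p.max(0),np.median(p,0),len(p))
ims=[]
for n,boxes in(("top",[(125,135,205,245),(320,125,400,240)]),("side",[(185,105,285,175),(205,270,350,380)])):
    c=cap(n);im=cv2.resize(c["img"][:,:,::-1],None,fx=4,fy=4,interpolation=cv2.INTER_CUBIC)
    T=np.array(c["world_to_cam"])
    for x,y,t in((533,217.5,-.16),(547,-251.5,.142)):
        for k in(-1,0,1):
            P=[w2px(c,(x+k*66*np.cos(t)+18*np.cos(a),y+k*66*np.sin(t)+18*np.sin(a),36)) for a in np.linspace(0,6.28,40)]
            cv2.polylines(im,[((np.array(P)+.5)*4).astype(int)],True,(0,0,255),1)
    for a,b,e,f in boxes: ims.append(cv2.resize(im[4*b:4*f,4*a:4*e],(400,300)))
cv2.imwrite("pics/ov.png",np.vstack([np.hstack(ims[:2]),np.hstack(ims[2:])]))
E
```

```text
[76 82 94] [ 79 121 160] [ 78.  95. 145.] 47
[ 77  81 111] [ 79 113 160] [ 78.   97.  148.5] 38
```

View pics/ov.png

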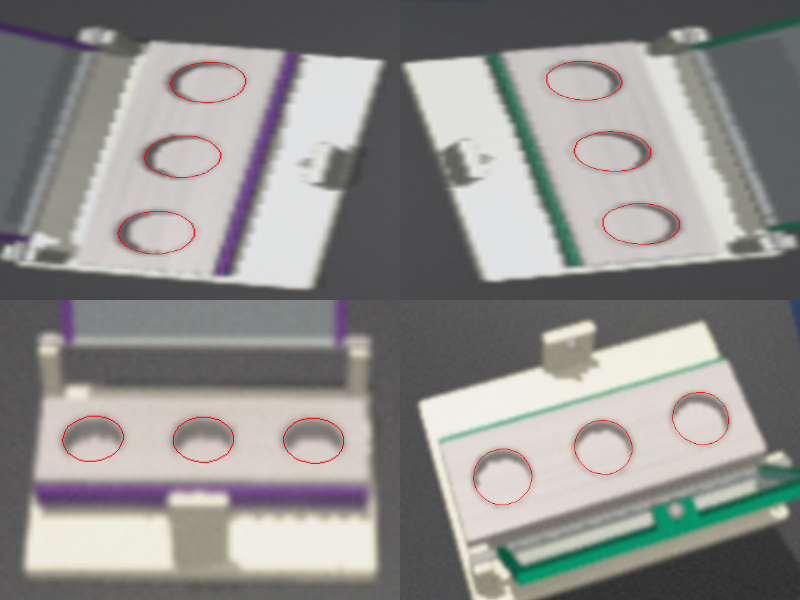

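The predicted circles lie on all six pockets in both views, in each crop (e.g. (207,80) top left, (603,447) lower right). Purple block: middle (533, 217.5), row angle -0.16. Green block: (547, -251.5), row angle +0.142.

```bash
sed -i 's/(70,90,40),(90/(72,60,40),(85/' h.py; cat >> h.py <<'E'
def go(tx,ty,tz,yaw=None):
    """deltas in tool axes (m, deg) from the measured pose; tool pointing down"""
    o=bot.get_obs();p=np.array(o["tool_pos"]);y0=o["tcp_rot"][2];d=np.array([tx,ty])-p[:2]
    s=f"t={o['time']:.1f} at {np.round(p,1)} rpy {np.round(o['tcp_rot'],3)} F {np.round(o['contact_force'],1)} w {o['grip_width']:.1f}; go:"
    c,q=np.cos(y0),np.sin(y0)
    s+=f" x {(c*d[0]+q*d[1]):.1f} z {(-q*d[0]+c*d[1]):.1f} y {p[2]-tz:.1f} mm"
    if yaw is not None: s+=f" twist {np.degrees(y0-yaw):.1f}"
    print(s)
E
python3 - <<'E'
from h import *
for n in("top","side"): print([tuple(map(str,p)) for p in pots(cap(n))])
go(606,39,120,-1.571-.3)
E
```

```text
[('G', '515.1', '51.9', '138'), ('G', '514.6', '-43.8', '137'), ('G', '616.6', '43.1', '144'), ('P', '450.6', '-37.6', '134'), ('P', '450.5', '34.1', '142'), ('P', '603.5', '-38.7', '132')]
[('G', '513.6', '-43.4', '176'), ('G', '514.3', '53.7', '134'), ('G', '615.6', '43.4', '146'), ('P', '449.8', '-37.3', '145'), ('P', '602.6', '-37.9', '110'), ('P', '449.3', '35.4', '114')]
t=1.4 at [132.3 508.1 234.7] rpy [-1.571 -0.    -0.255] F [-0.2 -0.3  0.2] w 91.6; go: x 576.6 z -334.6 y 114.7 mm twist 92.6
```

Request:
arm_command(deltas=[[0.0395, 0, -0.0274, 0], [0.0395, 0, -0.0274, 0], [0.0395, 0, -0.0274, 0], [0.0395, 0, -0.0274, 0], [0.0395, 0, -0.0274, 0]], claw=133)

```text
time: 1.85
tool_pos: [289.8, 324.3, 234.9]
tcp_rot: [-1.57, -0.0, -0.254]
contact_force: [0.5, 0.6, -0.4]
grip_width: 56.3
```

Request:
arm_command(deltas=[[0.0395, 0, -0.0274, 0], [0.0395, 0, -0.0274, 0], [0.0395, 0, -0.0274, 0], [0.0395, 0, -0.0274, 0], [0.0395, 0, -0.0274, 0]])

```text
time: 2.35
tool_pos: [446.6, 141.6, 235.0]
tcp_rot: [-1.57, -0.001, -0.255]
contact_force: [1.3, 0.6, 0.5]
grip_width: 43.9
```

Request:
arm_command(deltas=[[0.0395, 0, -0.0274, 0], [0.0395, 0, -0.0274, 0], [0.0395, 0, -0.0274, 0], [0.0395, 0, -0.0274, 0], [0.0395, 0, -0.0274, 0]])

```text
time: 2.85
tool_pos: [603.1, -40.8, 234.7]
tcp_rot: [-1.571, -0.0, -0.255]
contact_force: [0.3, 0.1, 0.5]
grip_width: 44.0
```

Request:
arm_command(deltas=[[0, 0.01, 0, 8.46], [0, 0.01, 0, 8.46], [0, 0.01, 0, 8.46], [0, 0.01, 0, 8.46], [0, 0.01, 0, 8.46]])

```text
time: 3.35
tool_pos: [602.1, -39.1, 184.2]
tcp_rot: [-1.571, 0.0, -0.999]
contact_force: [0.5, -0.3, -0.1]
grip_width: 44.0
```

Request:
arm_command(deltas=[[0, 0.01, 0, 8.46], [0, 0.01, 0, 8.46], [0, 0.01, 0, 8.46], [0, 0.01, 0, 8.46], [0, 0.01, 0, 8.46]])

```text
time: 3.85
tool_pos: [602.1, -39.0, 134.2]
tcp_rot: [-1.571, 0.0, -1.737]
contact_force: [0.5, -0.8, 0.7]
grip_width: 44.1
```

```bash
python3 - <<'E'
from h import *
go(603,-38.3,24,-1.731)
print(bot.get_obs()["joint_positions"])
E
```

```text
t=3.9 at [602.1 -39.  134.2] rpy [-1.571  0.    -1.737] F [ 0.5 -0.8  0.7] w 44.1; go: x -0.8 z 0.8 y 110.2 mm twist -0.4
[-1.91642685e-01  5.73922863e-01  1.43664696e+00  1.32773028e-04
  1.13109999e+00 -2.50834906e-02]
```

Request:
arm_command(deltas=[[-0.0008, 0.04, 0.0008, 0], [0, 0.04, 0, 0], [0, 0.02, 0, 0], [0, 0.01, 0, 0], [0, 0, 0, 0]])

```text
time: 4.35
tool_pos: [602.4, -38.2, 23.6]
tcp_rot: [-1.573, 0.0, -1.731]
contact_force: [-1.1, 0.2, 0.1]
grip_width: 43.8
```

Request:
arm_command(deltas=[[0, 0, 0, 0], [0, 0, 0, 0], [0, 0, 0, 0], [0, 0, 0, 0]], claw=255)

```text
time: 4.75
tool_pos: [604.1, -38.5, 26.3]
tcp_rot: [-1.568, 0.0, -1.731]
contact_force: [0.2, 1.0, 6.2]
grip_width: 32.8
```

Request:
arm_command(deltas=[[0, -0.01, 0, 0], [0, -0.02, 0, 0], [0, -0.03, 0, 0], [0, -0.03, 0, 0], [0, 0, 0, 0]])

```text
time: 5.25
tool_pos: [605.4, -38.7, 119.8]
tcp_rot: [-1.562, -0.0, -1.731]
contact_force: [0.6, -0.7, 1.0]
grip_width: 33.1
```

```bash
python3 - <<'E'
from h import *
c=cap("side");save(c,"g1.png",(180,90,380,290),3)
c=cap("top");print(pots(c))
for k in(-1,0,1): go(533+k*65.2,217.5-k*10.5,130,-1.731)
E
```

```text
[]
t=5.3 at [603.1 -38.3 115.7] rpy [-1.569  0.    -1.731] F [-0.3  0.3 -0.5] w 33.2; go: x -241.3 z -176.1 y -14.3 mm twist -0.0
t=5.3 at [603.1 -38.3 115.7] rpy [-1.569  0.    -1.731] F [-0.3  0.3 -0.5] w 33.2; go: x -241.3 z -110.1 y -14.3 mm twist -0.0
t=5.3 at [603.1 -38.3 115.7] rpy [-1.569  0.    -1.731] F [-0.3  0.3 -0.5] w 33.2; go: x -241.4 z -44.1 y -14.3 mm twist -0.0
```

View pics/g1.png

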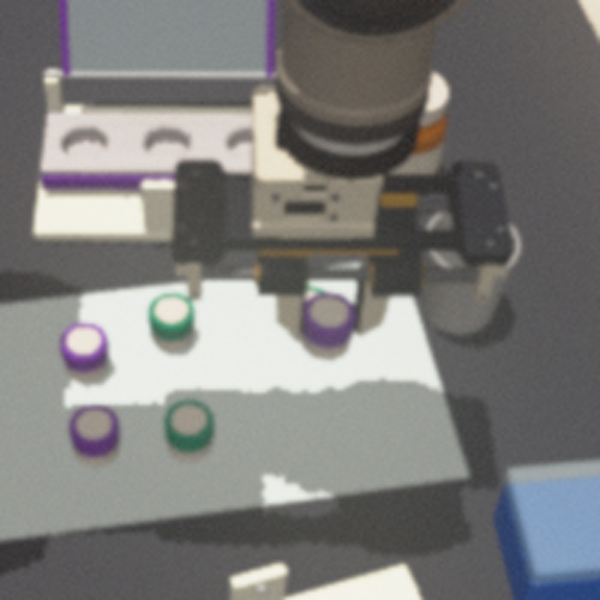

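Request:
arm_command(deltas=[[-0.0483, -0.003, -0.0088, 0], [-0.0483, -0.003, -0.0088, 0], [-0.0483, -0.003, -0.0088, 0], [-0.0483, -0.003, -0.0088, 0], [-0.0482, -0.002, -0.0089, 0]])

```text
time: 5.85
tool_pos: [596.9, 208.7, 127.4]
tcp_rot: [-1.573, -0.001, -1.732]
contact_force: [0.7, -0.9, 0.5]
grip_width: 32.6
```

Request:
arm_command(deltas=[[0, 0, 0, 0], [0, 0, 0, 0]])

```text
time: 6.05
tool_pos: [596.9, 208.0, 127.2]
tcp_rot: [-1.573, -0.001, -1.729]
contact_force: [0.2, -0.1, -0.4]
grip_width: 33.3
```

```bash
python3 - <<'E'
from h import *
go(598.2,207,60,-1.731)
E
```

```text
t=6.0 at [596.9 208.  127.2] rpy [-1.573e+00 -1.000e-03 -1.729e+00] F [ 0.2 -0.1 -0.4] w 33.3; go: x 0.7 z 1.5 y 67.2 mm twist 0.1
```

Request:
arm_command(deltas=[[0.0007, 0.03, 0.0013, 0], [0, 0.03, 0, 0], [0, 0.006, 0, 0], [0, 0, 0, 0]])

```text
time: 6.45
tool_pos: [598.7, 204.3, 61.8]
tcp_rot: [-1.573, -0.001, -1.733]
contact_force: [0.1, -0.6, -0.1]
grip_width: 33.2
```

Request:
arm_command(deltas=[[0, 0.006, 0, 0], [0, 0.005, 0, 0], [0, 0, 0, 0]])

```text
time: 6.75
tool_pos: [599.7, 206.8, 53.9]
tcp_rot: [-1.569, 0.003, -1.733]
contact_force: [-4.2, 7.3, 13.8]
grip_width: 33.2
```

```bash
python3 - <<'E'
from h import *
go(598.2,207,60,-1.731)
c=cap("side");save(c,"ins1.png",(200,80,360,190),5)
E
```

```text
t=6.8 at [599.7 206.8  53.9] rpy [-1.569  0.003 -1.733] F [-4.2  7.3 13.8] w 33.2; go: x 0.1 z -1.5 y -6.1 mm twist -0.1
```

View pics/ins1.png

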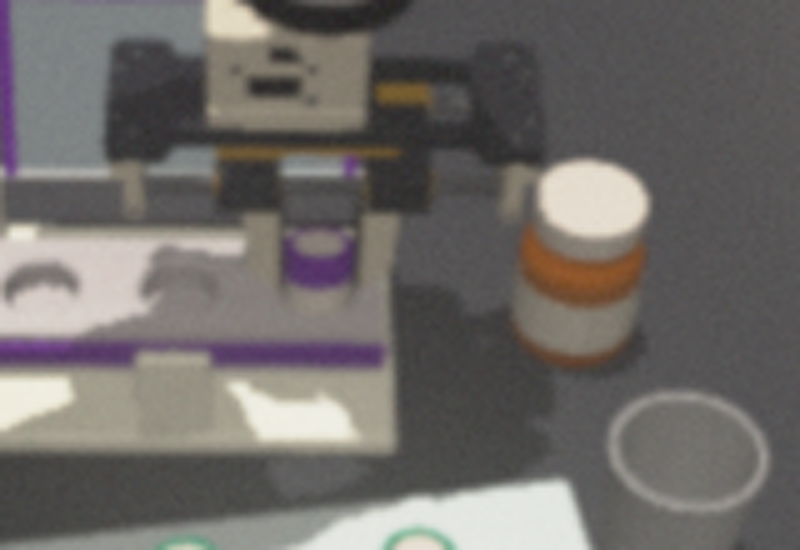

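```bash
python3 - <<'E'
from h import *
c=cap("side")
hsv=cv2.cvtColor(c["img"],cv2.COLOR_RGB2HSV)[124:140,252:275]
print(hsv[:,:,1]); 
for z in(20,26,30,36):
    b=[w2px(c,(598.2+dx,207+dy,z+h)).round(1) for dx,dy,h in((0,0,30),(-17,0,22),(17,0,22),(0,-17,14))];print(z,b)
go(598.2,207,60)
E
```

```text
[[ 39  38  42  36  27  10  17   7   4   7  17  17  14  17  14   4  14  10
    8  30  38  42  41]
 [ 42  42  43  36  27  17  22  24  33  29  35  26  29  27  34  35  22  22
   21  31  39  43  38]
 [ 42  40  42  35  28  20  30  33  38  32  31  28  26  28  35  38  33  20
   24  29  41  41  40]
 [ 41  43  37  31  24  31  40  31  26  27  27  29  32  25  26  31  34  33
   33  27  37  36  41]
 [ 43  41  41  34  31  75  59  30  25  36  37  34  34  39  32  32  32  63
   57  25  33  43  43]
 [ 40  40  41  34  24  78  69  36  24  35  31  31  34  32  29  22  34  78
   78  25  37  42  39]
 [ 40  40  41  41  27  87  96  68  34  31  26  22  24  27  25  31  59 101
   87  25  38  40  39]
 [ 38  41  42  34  24  85 113 107  87  75  68  60  58  70  69  87 111 106
   76  30  42  40  40]
 [ 40  43  40  34  27  86 113 113 123 115 111 114 112 112 115 119 125 122
   83  22  38  47  40]
 [ 40  42  38  40  29  87 118 124 125 123 122 124 125 119 119 126 122 115
   68  23  40  39  46]
 [ 36  38  40  36  35  76 106 122 119 123 119 122 123 120 128 120 112 104
   68  33  41  41  44]
 [ 31  36  41  36  25  59  86 115
[... 246 characters left out ...]
31  27  25]
 [ 19  21  23  26  25  30  24  29  24  29  24  24  22  19  28  25  30  28
   23  22  25  21  21]
 [ 21  19  21  22  24  24  29  30  33  34  32  30  32  30  30  34  31  29
   22  17  16  19  20]]
20 [array([263.1, 133. ]), array([256. , 136.2]), array([270.1, 134.7]), array([264.2, 142.8])]
26 [array([263.2, 131.1]), array([256. , 134.3]), array([270.2, 132.9]), array([264.2, 141. ])]
30 [array([263.2, 129.9]), array([256. , 133.1]), array([270.2, 131.6]), array([264.3, 139.8])]
36 [array([263.3, 128. ]), array([256.1, 131.2]), array([270.3, 129.8]), array([264.4, 137.9])]
t=6.8 at [599.7 206.8  54. ] rpy [-1.569  0.003 -1.733] F [-3.6  6.2 13.3] w 33.4; go: x 0.0 z -1.5 y -6.0 mm
```

Request:
arm_command(deltas=[[0, -0.008, 0, 0], [0, -0.004, 0, 0], [0, 0, 0, 0], [0, 0, 0, 0]])

```text
time: 7.25
tool_pos: [599.2, 205.5, 63.5]
tcp_rot: [-1.571, -0.0, -1.732]
contact_force: [-0.9, 0.4, -1.0]
grip_width: 33.3
```

```bash
python3 - <<'E'
from h import *
for i in range(4):
    go(598.2,207,60)
    c=cap("side")
c=cap("side");save(c,"ins2.png",(200,80,360,190),5)
hsv=cv2.cvtColor(c["img"],cv2.COLOR_RGB2HSV)
m=cv2.inRange(hsv,(120,55,30),(155,255,255))
m[:, :245]=0;m[:,280:]=0;m[:100]=0;m[145:]=0
ys,xs=np.nonzero(m);print(xs.min(),xs.max(),ys.min(),ys.max(),np.percentile(ys,97))
for z in(30,36,40,44,48):
    print(z,[w2px(c,(598.2+dx,207+dy,z+h)).round(1) for dx,dy,h in((-17,0,22),(17,0,22),(0,-17,14))])
E
```

```text
t=7.2 at [599.2 205.5  63.5] rpy [-1.571 -0.    -1.732] F [-0.9  0.4 -1. ] w 33.3; go: x -1.4 z -1.2 y 3.5 mm
t=7.3 at [599.  205.6  63.3] rpy [-1.572 -0.    -1.732] F [ 1.  -0.5 -0.3] w 33.3; go: x -1.3 z -1.1 y 3.3 mm
t=7.3 at [599.  205.7  63.2] rpy [-1.572 -0.    -1.732] F [ 0.2 -0.3 -0.3] w 33.4; go: x -1.1 z -1.0 y 3.2 mm
t=7.4 at [599.  205.8  63.2] rpy [-1.572 -0.    -1.732] F [ 0.   0.2 -0.4] w 33.3; go: x -1.0 z -1.0 y 3.2 mm
257 271 108 134 134.0
30 [array([256. , 133.1]), array([270.2, 131.6]), array([264.3, 139.8])]
36 [array([256.1, 131.2]), array([270.3, 129.8]), array([264.4, 137.9])]
40 [array([256.1, 129.9]), array([270.4, 128.5]), array([264.4, 136.7])]
44 [array([256.1, 128.7]), array([270.4, 127.2]), array([264.4, 135.5])]
48 [array([256.1, 127.4]), array([270.5, 126. ]), array([264.5, 134.2])]
```

View pics/ins2.png

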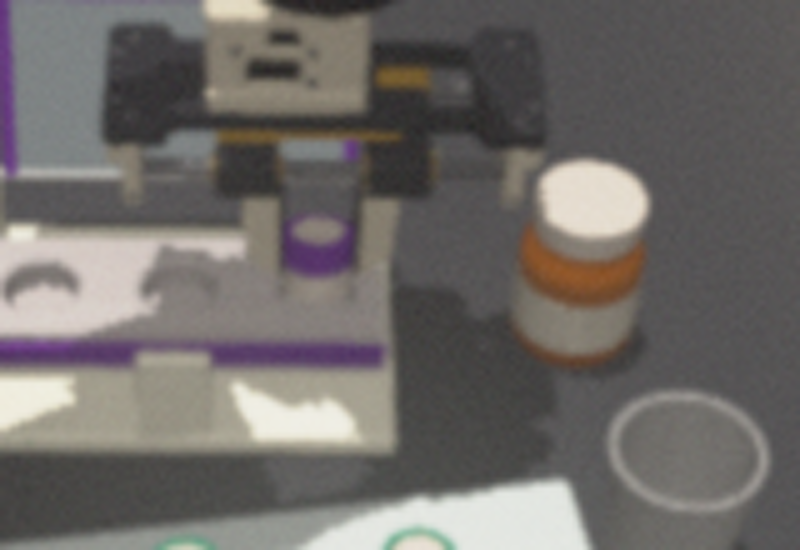

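Request:
arm_command(deltas=[[-0.0022, 0, -0.0022, 0], [0, 0, 0, 0], [0, 0.005, 0, 0], [0, 0.005, 0, 0], [0, 0, 0, 0]])

```text
time: 8.0
tool_pos: [597.9, 209.0, 52.9]
tcp_rot: [-1.57, 0.001, -1.732]
contact_force: [4.2, 3.2, -2.9]
grip_width: 33.2
```

Request:
arm_command(deltas=[[0, 0.003, 0, 0], [0, 0, 0, 0]])

```text
time: 8.2
tool_pos: [598.1, 208.9, 50.8]
tcp_rot: [-1.569, 0.001, -1.731]
contact_force: [3.3, 1.7, -1.4]
grip_width: 32.8
```

Request:
arm_command(deltas=[[0, 0.003, 0, 0], [0, 0, 0, 0]])

```text
time: 8.4
tool_pos: [598.1, 208.9, 47.9]
tcp_rot: [-1.569, 0.001, -1.731]
contact_force: [4.8, 3.1, -0.3]
grip_width: 33.2
```

Request:
arm_command(deltas=[[0, 0, 0, 0], [0, 0, 0, 0], [0, 0, 0, 0]], claw=133)

```text
time: 8.7
tool_pos: [596.6, 208.2, 47.2]
tcp_rot: [-1.573, -0.001, -1.731]
contact_force: [-0.5, 0.3, -0.5]
grip_width: 43.4
```

Request:
arm_command(deltas=[[0, -0.02, 0, 0], [0, -0.04, 0, 0], [0, -0.04, 0, 0], [0.04, 0, 0, 0], [0.04, 0, 0, 0]])

```text
time: 9.2
tool_pos: [584.5, 129.5, 149.0]
tcp_rot: [-1.569, 0.0, -1.729]
contact_force: [0.6, -0.7, -0.5]
grip_width: 43.8
```

Request:
arm_command(deltas=[[0.045, 0, 0, 0], [0.045, 0, 0, 0], [0, 0, 0, 0]])

```text
time: 9.5
tool_pos: [569.0, 35.9, 147.6]
tcp_rot: [-1.572, -0.002, -1.736]
contact_force: [0.2, 0.1, -0.1]
grip_width: 43.7
```

```bash
python3 - <<'E'
from h import *
for n in("side","top"):
    c=cap(n);print([tuple(map(str,p)) for p in pots(c)])
    print([w2px(c,(598.2,207,z+36)).round(1) for z in (0,)],[w2px(c,(598.2+a,207+b,20+30)).round(1) for a,b in((0,0),(-17,0),(17,0),(0,-17),(0,17))])
    save(c,"p1%s.png"%n,(190,80,350,200) if n=="side" else (110,110,270,230),5)
go(450.2,-37.5,100,-2.44)
a=cv2.imread("pics/p1side.png");b=cv2.imread("pics/p1top.png")
cv2.imwrite("pics/p1.png",cv2.resize(np.hstack([a,b]),(800,300)))
E
```

```text
[('G', '512.3', '-45.3', '144'), ('G', '614.8', '40.3', '96'), ('P', '449.8', '-37.7', '136')]
[array([263. , 137.3])] [array([263.1, 133. ]), array([256. , 133.7]), array([270.2, 132.3]), array([264.4, 137.9]), array([261.9, 128.1])]
[('G', '514.2', '-43.4', '134'), ('P', '450.5', '-37.4', '134')]
[array([166.2, 164.7])] [array([164.7, 163.3]), array([164.5, 170.4]), array([165. , 156.2]), array([171.9, 163.1]), array([157.6, 163.4])]
t=9.6 at [569.9  39.9 147.7] rpy [-1.572  0.    -1.734] F [ 0.  -0.2 -0.6] w 44.0; go: x 95.8 z -105.5 y 47.7 mm twist 40.5
```

View pics/p1.png

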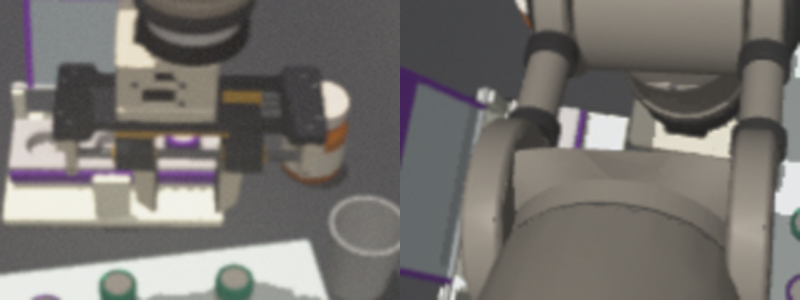

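Request:
arm_command(deltas=[[0.032, 0, -0.0352, 0], [0.032, 0, -0.0352, 0], [0.0318, 0, -0.0351, 0]])

```text
time: 9.9
tool_pos: [449.5, -36.1, 147.4]
tcp_rot: [-1.571, 0.0, -1.729]
contact_force: [0.2, -1.3, -0.0]
grip_width: 43.6
```

Request:
arm_command(deltas=[[0, 0.01, 0, 8.1], [0, 0.01, 0, 8.1], [0, 0.01, 0, 8.1], [0, 0.01, 0, 8.1], [0, 0.01, 0, 8.1]])

```text
time: 10.4
tool_pos: [451.1, -35.5, 97.3]
tcp_rot: [-1.571, 0.0, -2.442]
contact_force: [-0.8, 0.2, 0.3]
grip_width: 44.1
```

Request:
arm_command(deltas=[[0, 0, 0, 0], [0, 0, 0, 0]])

```text
time: 10.6
tool_pos: [451.0, -36.0, 97.8]
tcp_rot: [-1.571, -0.0, -2.433]
contact_force: [0.3, -0.8, -0.0]
grip_width: 43.9
```

```bash
python3 - <<'E'
from h import *
print([tuple(map(str,p)) for p in pots(cap("side"))])
go(450.2,-37.5,27)
E
```

```text
[('G', '513.5', '-43.9', '174'), ('G', '615.6', '43.4', '147'), ('P', '450.0', '-37.4', '143')]
t=10.7 at [451.1 -36.2  98. ] rpy [-1.571  0.    -2.434] F [-0.1  0.7  0.6] w 44.2; go: x 1.5 z 0.4 y 71.0 mm
```

Request:
arm_command(deltas=[[0.0014, 0.04, 0.0003, 0], [0, 0.021, 0, 0], [0, 0.01, 0, 0], [0, 0, 0, 0], [0, 0, 0, 0]])

```text
time: 11.15
tool_pos: [450.6, -38.1, 27.5]
tcp_rot: [-1.57, 0.001, -2.437]
contact_force: [-0.3, 0.4, -1.0]
grip_width: 44.1
```

Request:
arm_command(deltas=[[0, 0, 0, 0], [0, 0, 0, 0], [0, 0, 0, 0], [0, 0, 0, 0]], claw=255)

```text
time: 11.55
tool_pos: [450.7, -38.2, 27.7]
tcp_rot: [-1.569, 0.001, -2.438]
contact_force: [-0.0, 1.1, 6.7]
grip_width: 33.0
```

Request:
arm_command(deltas=[[0, -0.02, 0, 0], [0, -0.04, 0, 0], [0, -0.04, 0, 0], [0, 0, 0, -8.05], [0, 0, 0, -8.05]])

```text
time: 12.05
tool_pos: [450.6, -38.2, 128.3]
tcp_rot: [-1.567, 0.001, -2.151]
contact_force: [-1.1, 0.5, -0.6]
grip_width: 32.7
```

Request:
arm_command(deltas=[[0, 0, 0, -8.05], [0, 0, 0, -8.05], [0, 0, 0, -8.05], [0, 0, 0, 0], [0, 0, 0, 0]])

```text
time: 12.55
tool_pos: [449.8, -38.0, 126.8]
tcp_rot: [-1.571, 0.0, -1.739]
contact_force: [0.1, 0.5, -1.1]
grip_width: 32.3
```

```bash
python3 - <<'E'
from h import *
go(533,219.5,62,-1.731)
c=cap("side");print([tuple(map(str,p)) for p in pots(c)])
print([w2px(c,(598.2+a,207+b,20+30)).round(1) for a,b in((0,0),(-17,0),(17,0),(0,-17),(0,17))])
save(c,"p1side.png",(180,80,380,230),4)
E
```

```text
t=12.6 at [449.8 -38.  126.8] rpy [-1.571  0.    -1.739] F [ 0.1  0.5 -1.1] w 32.3; go: x -267.8 z 38.8 y 64.8 mm twist -0.5
[('G', '513.3', '-44.5', '160'), ('G', '514.3', '49.9', '98'), ('G', '615.4', '43.3', '148'), ('P', '446.2', '37.2', '151'), ('P', '601.6', '230.1', '96')]
[array([263.1, 133. ]), array([256. , 133.7]), array([270.2, 132.3]), array([264.4, 137.9]), array([261.9, 128.1])]
```

View pics/p1side.png

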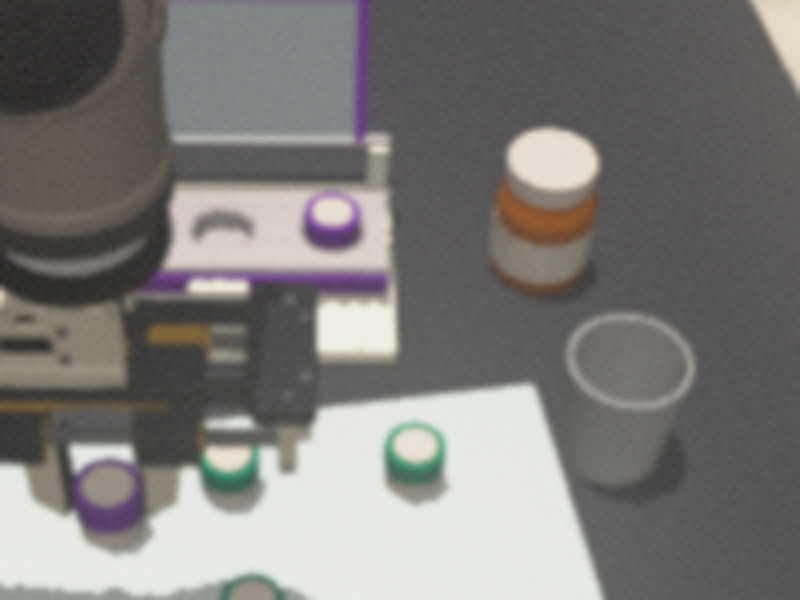

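Request:
arm_command(deltas=[[-0.0446, 0, 0.0065, 0], [-0.0446, 0, 0.0065, 0], [-0.0446, 0, 0.0065, 0], [-0.0446, 0, 0.0065, 0], [-0.0446, 0, 0.0065, 0]])

```text
time: 13.1
tool_pos: [518.9, 178.5, 126.7]
tcp_rot: [-1.571, 0.0, -1.738]
contact_force: [0.7, -0.6, -0.4]
grip_width: 32.8
```

Request:
arm_command(deltas=[[-0.0446, 0, 0.0065, -0.5], [0, 0.02, 0, 0], [0, 0.02, 0, 0], [0, 0, 0, 0], [0, 0, 0, 0]])

```text
time: 13.6
tool_pos: [532.3, 219.4, 86.8]
tcp_rot: [-1.571, -0.0, -1.728]
contact_force: [-0.4, 0.6, 0.7]
grip_width: 33.0
```

```bash
python3 - <<'E'
from h import *
c=cap("side");go(533,219.5,62,-1.731)
E
```

```text
t=13.7 at [532.8 219.4  87.5] rpy [-1.57   0.    -1.728] F [ 0.8 -0.  -0.9] w 33.2; go: x -0.1 z 0.2 y 25.5 mm twist 0.1
```

Request:
arm_command(deltas=[[0, 0.02, 0, 0], [0, 0.008, 0, 0], [0, 0.004, 0, 0], [0, 0, 0, 0]])

```text
time: 14.05
tool_pos: [532.5, 219.4, 54.9]
tcp_rot: [-1.571, 0.0, -1.728]
contact_force: [0.2, -0.8, -1.3]
grip_width: 33.0
```

Request:
arm_command(deltas=[[0, 0.003, 0, 0], [0, 0.002, 0, 0], [0, 0, 0, 0]])

```text
time: 14.35
tool_pos: [532.5, 219.5, 49.8]
tcp_rot: [-1.57, 0.0, -1.727]
contact_force: [1.2, 0.4, -0.7]
grip_width: 33.0
```

Request:
arm_command(deltas=[[0, 0, 0, 0], [0, 0, 0, 0], [0, 0, 0, 0]], claw=133)

```text
time: 14.65
tool_pos: [532.3, 219.6, 49.9]
tcp_rot: [-1.571, 0.0, -1.727]
contact_force: [-0.5, 0.2, 0.2]
grip_width: 43.4
```

Request:
arm_command(deltas=[[0, -0.02, 0, 0], [0, -0.04, 0, 0], [0, -0.03, 0, 0], [0.039, 0, -0.0105, 0], [0.039, 0, -0.0105, 0]])

```text
time: 15.15
tool_pos: [499.6, 145.6, 140.8]
tcp_rot: [-1.568, 0.001, -1.725]
contact_force: [0.3, -1.1, -0.5]
grip_width: 44.3
```

Request:
arm_command(deltas=[[0.039, 0, -0.0105, 0], [0.039, 0, -0.0105, 0], [0.039, 0, -0.0105, 0], [0, 0, 0, 0], [0, 0, 0, 0]])

```text
time: 15.65
tool_pos: [450.3, 34.6, 140.1]
tcp_rot: [-1.57, 0.0, -1.729]
contact_force: [0.5, -0.0, 0.4]
grip_width: 44.0
```

```bash
python3 - <<'E'
from h import *
c=cap("side");print([tuple(map(str,p)) for p in pots(c)]);save(c,"p2.png",(120,80,320,230),4)
go(450,35,27,-1.731)
E
```

```text
[('G', '513.7', '-43.9', '174'), ('G', '615.5', '43.3', '149'), ('P', '449.2', '30.4', '91')]
t=15.7 at [450.6  35.2 140. ] rpy [-1.570e+00  1.000e-03 -1.728e+00] F [ 0.5  0.1 -0.1] w 44.2; go: x 0.3 z -0.5 y 113.0 mm twist 0.2
```

View pics/p2.png

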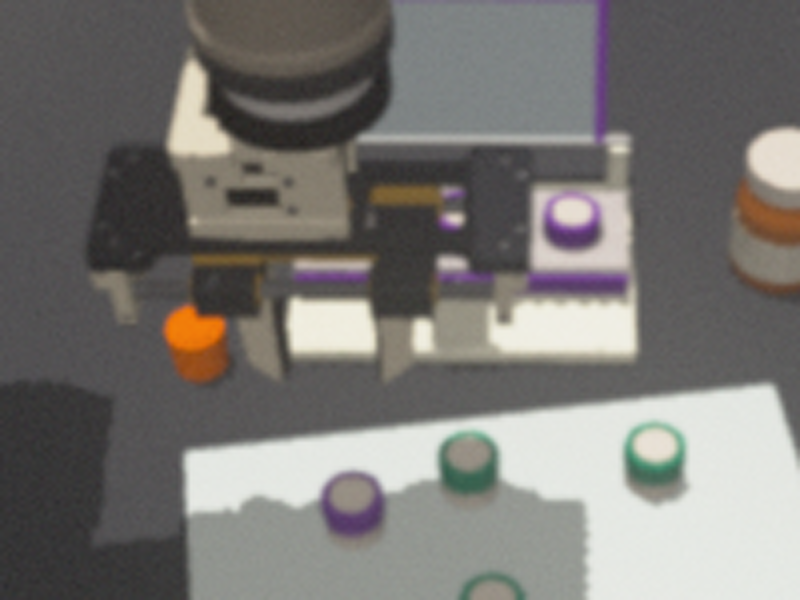

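Request:
arm_command(deltas=[[0.0003, 0.045, -0.0005, 0], [0, 0.045, 0, 0], [0, 0.015, 0, 0], [0, 0.008, 0, 0], [0, 0, 0, 0]])

```text
time: 16.2
tool_pos: [449.7, 35.7, 26.0]
tcp_rot: [-1.572, 0.0, -1.726]
contact_force: [0.2, 0.2, 1.1]
grip_width: 44.0
```

Request:
arm_command(deltas=[[0, 0, 0, 0], [0, 0, 0, 0], [0, 0, 0, 0], [0, 0, 0, 0]], claw=255)

```text
time: 16.6
tool_pos: [450.5, 35.0, 27.7]
tcp_rot: [-1.568, 0.001, -1.727]
contact_force: [0.8, 2.7, 5.7]
grip_width: 32.7
```

Request:
arm_command(deltas=[[0, -0.02, 0, 0], [0, -0.04, 0, 0], [0, -0.04, 0, 0], [0, 0, 0, 0], [0, 0, 0, 0]])

```text
time: 17.1
tool_pos: [449.8, 34.8, 127.5]
tcp_rot: [-1.569, 0.0, -1.727]
contact_force: [0.7, -0.2, -1.1]
grip_width: 32.8
```

```bash
python3 - <<'E'
from h import *
c=cap("side")
go(467.8,230,62,-1.731)
E
```

```text
t=17.1 at [449.1  34.8 126.4] rpy [-1.571 -0.    -1.727] F [-0.1  0.4 -0.9] w 32.7; go: x -195.7 z -11.9 y 64.4 mm twist 0.2
```

Request:
arm_command(deltas=[[-0.049, 0, -0.003, 0], [-0.049, 0, -0.003, 0], [-0.049, 0, -0.003, 0], [-0.0487, 0, -0.0029, 0], [0, 0.02, 0, 0]])

```text
time: 17.65
tool_pos: [469.1, 235.5, 106.7]
tcp_rot: [-1.568, 0.003, -1.722]
contact_force: [1.2, -0.7, -0.4]
grip_width: 32.9
```

Request:
arm_command(deltas=[[0, 0.02, 0, 0], [0, 0, 0, 0], [0, 0, 0, 0]])

```text
time: 17.95
tool_pos: [467.6, 229.7, 85.7]
tcp_rot: [-1.573, -0.001, -1.727]
contact_force: [-0.4, 0.6, -0.7]
grip_width: 32.7
```

```bash
python3 - <<'E'
from h import *
c=cap("side")
go(467.6,230,62,-1.731)
E
```

```text
t=18.0 at [468.3 229.7  86.6] rpy [-1.572 -0.    -1.727] F [-0.6 -0.2 -1.1] w 33.0; go: x -0.2 z -0.7 y 24.6 mm twist 0.2
```

Request:
arm_command(deltas=[[0, 0.02, -0.0004, 0], [0, 0.008, 0, 0], [0, 0.004, 0, 0], [0, 0, 0, 0]])

```text
time: 18.4
tool_pos: [467.9, 229.9, 54.8]
tcp_rot: [-1.571, -0.0, -1.727]
contact_force: [0.1, 0.5, 0.2]
grip_width: 32.9
```

Request:
arm_command(deltas=[[0, 0.003, 0, 0], [0, 0.002, 0, 0], [0, 0, 0, 0]])

```text
time: 18.7
tool_pos: [467.9, 230.1, 49.8]
tcp_rot: [-1.571, 0.0, -1.727]
contact_force: [0.1, 1.2, -0.7]
grip_width: 33.2
```

Request:
arm_command(deltas=[[0, 0, 0, 0], [0, 0, 0, 0], [0, 0, 0, 0]], claw=133)

```text
time: 19.0
tool_pos: [468.0, 230.2, 49.9]
tcp_rot: [-1.57, 0.0, -1.727]
contact_force: [0.5, -0.4, -0.3]
grip_width: 43.6
```

Request:
arm_command(deltas=[[0, -0.02, 0, 0], [0, -0.04, 0, 0], [0, -0.03, 0, 0], [0.042, 0, 0.0184, 0], [0.042, 0, 0.0184, 0]])

```text
time: 19.5
tool_pos: [491.8, 141.4, 141.2]
tcp_rot: [-1.568, 0.001, -1.723]
contact_force: [1.1, 0.4, 0.4]
grip_width: 43.7
```

Request:
arm_command(deltas=[[0.042, 0, 0.0184, 0], [0.042, 0, 0.0184, 0], [0, 0, 0, -8.55], [0, 0, 0, -8.55], [0, 0, 0, 0]])

```text
time: 20.0
tool_pos: [514.5, 52.2, 139.7]
tcp_rot: [-1.571, 0.0, -1.428]
contact_force: [-0.3, 0.7, 0.1]
grip_width: 43.8
```

```bash
python3 - <<'E'
from h import *
c=cap("side");print([tuple(map(str,p)) for p in pots(c)]);save(c,"p3.png",(120,80,320,230),4)
go(514.5,52.5,27,-1.429)
E
```

```text
[('G', '513.9', '-44.5', '171'), ('G', '613.5', '40.4', '94')]
t=20.1 at [514.4  52.6 139.8] rpy [-1.571  0.    -1.432] F [-0.9  0.2  0.4] w 43.9; go: x 0.1 z 0.1 y 112.8 mm twist -0.2
```

View pics/p3.png

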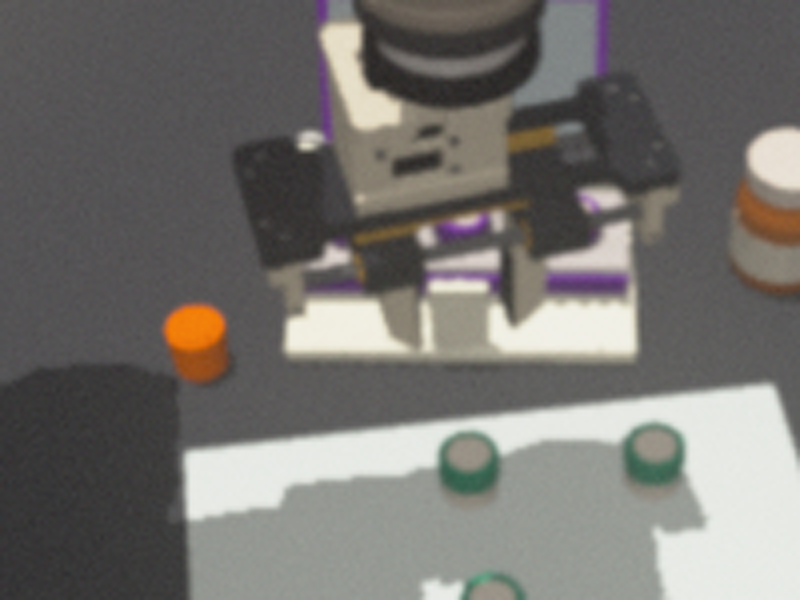

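Request:
arm_command(deltas=[[0, 0.045, 0, 0], [0, 0.045, 0, 0], [0, 0.015, 0, 0], [0, 0.008, 0, 0], [0, 0, 0, 0]])

```text
time: 20.55
tool_pos: [514.2, 53.1, 26.2]
tcp_rot: [-1.572, 0.0, -1.43]
contact_force: [0.7, -0.2, 0.6]
grip_width: 44.0
```

Request:
arm_command(deltas=[[0, 0, 0, 0], [0, 0, 0, 0], [0, 0, 0, 0], [0, 0, 0, 0]], claw=255)

```text
time: 20.95
tool_pos: [515.4, 52.8, 27.9]
tcp_rot: [-1.568, -0.0, -1.429]
contact_force: [0.0, 1.0, 6.4]
grip_width: 32.8
```

Request:
arm_command(deltas=[[0, -0.02, 0, 0], [0, -0.04, 0, 0], [0, -0.04, 0, 0], [0, 0, 0, 0], [0, 0, 0, 0]])

```text
time: 21.45
tool_pos: [514.7, 52.7, 127.6]
tcp_rot: [-1.569, -0.0, -1.429]
contact_force: [-0.3, 0.1, -0.3]
grip_width: 32.6
```

```bash
python3 - <<'E'
from h import *
c=cap("side");print([tuple(map(str,p)) for p in pots(c)])
go(547,-252,62,-1.429)
go(481.7,-261.3,62,-1.429)
E
```

```text
[('G', '514.0', '-45.1', '142'), ('G', '613.2', '39.9', '92'), ('G', '524.5', '140.4', '142')]
t=21.5 at [513.9  52.7 126.4] rpy [-1.571  0.    -1.429] F [ 1.1 -0.1 -0.3] w 32.9; go: x 306.3 z -10.4 y 64.4 mm twist 0.0
t=21.5 at [513.9  52.7 126.4] rpy [-1.571  0.    -1.429] F [ 1.1 -0.1 -0.3] w 32.9; go: x 306.3 z -76.4 y 64.4 mm twist 0.0
```

Request:
arm_command(deltas=[[0.0438, 0, -0.0109, 0], [0.0438, 0, -0.0109, 0], [0.0438, 0, -0.0109, 0], [0.0438, 0, -0.0109, 0], [0.0438, 0, -0.0109, 0]])

```text
time: 22.0
tool_pos: [490.1, -173.1, 124.9]
tcp_rot: [-1.574, 0.002, -1.429]
contact_force: [0.8, 0.2, -1.5]
grip_width: 33.0
```

Request:
arm_command(deltas=[[0.0438, 0, -0.0109, 0], [0.0436, 0, -0.011, 0], [0, 0.03, 0, 0], [0, 0, 0, 0], [0, 0, 0, 0]])

```text
time: 22.5
tool_pos: [481.2, -260.3, 95.3]
tcp_rot: [-1.574, 0.003, -1.428]
contact_force: [0.2, 0.9, 0.6]
grip_width: 33.2
```

```bash
python3 - <<'E'
from h import *
c=cap("side");print([tuple(map(str,p)) for p in pots(c)])
go(481.7,-261.3,62,-1.429);save(c,"p4.png",(180,240,380,384),4)
E
```

```text
[('G', '485.9', '-242.3', '138')]
t=22.6 at [ 482.  -260.4   96.3] rpy [-1.572  0.002 -1.428] F [-0.7  0.8 -0.1] w 32.8; go: x 0.8 z -0.5 y 34.3 mm twist 0.1
```

View pics/p4.png

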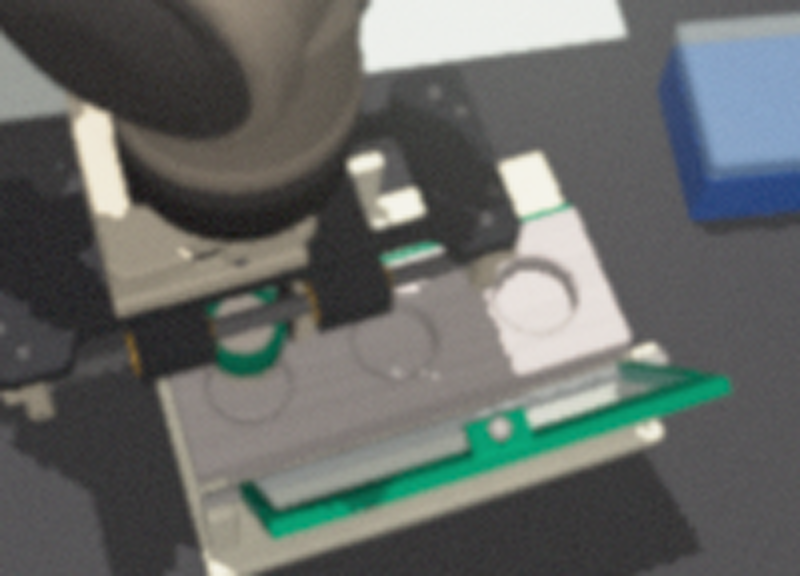

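Request:
arm_command(deltas=[[0.0007, 0.028, 0, 0], [0, 0.008, 0, 0], [0, 0.004, 0, 0], [0, 0, 0, 0]])

```text
time: 22.95
tool_pos: [482.6, -261.6, 57.0]
tcp_rot: [-1.571, 0.0, -1.428]
contact_force: [-0.9, -0.6, 0.8]
grip_width: 33.1
```

Request:
arm_command(deltas=[[0, 0.003, 0, 0], [0, 0.003, 0, 0], [0, 0, 0, 0]])

```text
time: 23.25
tool_pos: [482.3, -262.1, 50.7]
tcp_rot: [-1.571, 0.0, -1.429]
contact_force: [-0.5, -0.3, 0.9]
grip_width: 32.3
```

Request:
arm_command(deltas=[[0, 0, 0, 0], [0, 0, 0, 0], [0, 0, 0, 0]], claw=133)

```text
time: 23.55
tool_pos: [482.5, -262.2, 50.8]
tcp_rot: [-1.57, -0.0, -1.429]
contact_force: [-0.4, -0.5, 0.2]
grip_width: 44.1
```

Request:
arm_command(deltas=[[0, -0.02, 0, 0], [0, -0.04, 0, 0], [0, -0.03, 0, 0], [-0.0423, 0, 0.0125, 0], [-0.0423, 0, 0.0125, 0]])

```text
time: 24.05
tool_pos: [495.6, -175.0, 141.9]
tcp_rot: [-1.568, -0.002, -1.432]
contact_force: [-0.2, 0.1, -0.7]
grip_width: 44.2
```

Request:
arm_command(deltas=[[-0.0423, 0, 0.0125, 0], [-0.0423, 0, 0.0125, 0], [-0.0421, 0, 0.0124, 0], [0, 0, 0, 0], [0, 0, 0, 0]])

```text
time: 24.55
tool_pos: [514.3, -43.4, 140.9]
tcp_rot: [-1.571, -0.0, -1.426]
contact_force: [-0.3, -0.7, -0.5]
grip_width: 43.6
```

```bash
python3 - <<'E'
from h import *
for n in("side","top"): print([tuple(map(str,p)) for p in pots(cap(n))])
go(514,-43.6,27,-1.429)
E
```

```text
[('G', '482.2', '-254.0', '316'), ('G', '513.9', '-43.2', '154'), ('G', '638.8', '50.6', '138')]
[('G', '484.1', '-267.3', '160'), ('P', '470.1', '235.3', '152'), ('P', '537.3', '225.4', '154'), ('P', '603.3', '214.7', '146')]
t=24.6 at [514.2 -45.  140.7] rpy [-1.571 -0.    -1.429] F [-0.8 -0.4  0.2] w 43.9; go: x -1.4 z 0.0 y 113.7 mm twist -0.0
```

Request:
arm_command(deltas=[[-0.0008, 0.045, 0, 0], [0, 0.045, 0, 0], [0, 0.015, 0, 0], [0, 0.008, 0, 0], [0, 0, 0, 0]])

```text
time: 25.15
tool_pos: [513.8, -44.4, 27.1]
tcp_rot: [-1.572, 0.001, -1.43]
contact_force: [0.0, -0.3, 0.1]
grip_width: 44.2
```

Request:
arm_command(deltas=[[0, 0, 0, 0], [0, 0, 0, 0], [0, 0, 0, 0], [0, 0, 0, 0]], claw=255)

```text
time: 25.55
tool_pos: [515.0, -43.8, 28.9]
tcp_rot: [-1.568, -0.001, -1.428]
contact_force: [-1.1, -2.5, 6.7]
grip_width: 32.9
```

Request:
arm_command(deltas=[[0, -0.02, 0, 0], [0, -0.04, 0, 0], [0, -0.04, 0, 0], [0, 0, 0, 0], [0, 0, 0, 0]])

```text
time: 26.05
tool_pos: [514.3, -43.2, 128.5]
tcp_rot: [-1.569, -0.001, -1.428]
contact_force: [-0.5, 0.1, -0.4]
grip_width: 32.7
```

```bash
python3 - <<'E'
from h import *
c=cap("side");print([tuple(map(str,p)) for p in pots(c)])
go(547,-252.5,62,-1.429)
E
```

```text
[('G', '482.2', '-253.9', '314'), ('G', '524.2', '30.3', '161'), ('G', '638.8', '50.9', '153')]
t=26.1 at [513.5 -43.1 127.3] rpy [-1.571  0.    -1.428] F [-1.2  0.3 -0.8] w 32.4; go: x 212.1 z 3.4 y 65.3 mm twist 0.0
```

Request:
arm_command(deltas=[[0.0424, 0, 0.0007, 0], [0.0424, 0, 0.0007, 0], [0.0424, 0, 0.0007, 0], [0.0424, 0, 0.0007, 0], [0.0424, 0, 0.0007, 0]])

```text
time: 26.6
tool_pos: [546.7, -253.7, 125.5]
tcp_rot: [-1.574, 0.003, -1.428]
contact_force: [1.2, -0.3, -0.3]
grip_width: 33.0
```

Request:
arm_command(deltas=[[0, 0.035, 0, 0], [0, 0, 0, 0], [0, 0, 0, 0]])

```text
time: 26.9
tool_pos: [546.3, -251.5, 91.0]
tcp_rot: [-1.575, 0.004, -1.428]
contact_force: [0.0, 0.1, 1.2]
grip_width: 32.9
```

```bash
python3 - <<'E'
from h import *
c=cap("side")
go(547,-252.5,62,-1.429)
E
```

```text
t=26.9 at [ 547.3 -251.7   92.4] rpy [-1.572  0.002 -1.428] F [ 0.7 -0.8 -0. ] w 33.0; go: x 0.8 z -0.4 y 30.4 mm twist 0.1
```

Request:
arm_command(deltas=[[0.0005, 0.024, 0, 0], [0, 0.008, 0, 0], [0, 0.004, 0, 0], [0, 0, 0, 0]])

```text
time: 27.35
tool_pos: [547.8, -252.7, 57.0]
tcp_rot: [-1.571, 0.0, -1.428]
contact_force: [-0.4, 0.2, -0.5]
grip_width: 32.4
```

Request:
arm_command(deltas=[[0, 0.003, 0, 0], [0, 0.003, 0, 0], [0, 0, 0, 0]])

```text
time: 27.65
tool_pos: [547.8, -253.2, 50.8]
tcp_rot: [-1.57, -0.0, -1.429]
contact_force: [0.1, 0.4, 0.8]
grip_width: 32.9
```

Request:
arm_command(deltas=[[0, 0, 0, 0], [0, 0, 0, 0], [0, 0, 0, 0]], claw=133)

```text
time: 27.95
tool_pos: [547.7, -253.2, 50.8]
tcp_rot: [-1.571, -0.0, -1.429]
contact_force: [-0.3, -0.5, 0.5]
grip_width: 43.6
```

Request:
arm_command(deltas=[[0, -0.02, 0, 0], [0, -0.04, 0, 0], [0, -0.03, 0, 0], [-0.0411, 0, 0.019, 0], [-0.0411, 0, 0.019, 0]])

```text
time: 28.45
tool_pos: [574.2, -166.8, 142.2]
tcp_rot: [-1.568, -0.001, -1.432]
contact_force: [0.7, 0.8, -1.2]
grip_width: 43.8
```

Request:
arm_command(deltas=[[-0.0411, 0, 0.019, 0], [-0.0411, 0, 0.019, 0], [-0.0411, 0, 0.019, 0], [-0.0411, 0, 0.019, 0], [-0.0411, 0, 0.019, 0]])

```text
time: 28.95
tool_pos: [638.8, 52.3, 140.9]
tcp_rot: [-1.571, 0.0, -1.429]
contact_force: [1.1, -0.9, 0.9]
grip_width: 44.1
```

Request:
arm_command(deltas=[[0, 0, 0, 0], [0, 0, 0, 0], [0, 0, 0, 0]])

```text
time: 29.25
tool_pos: [638.2, 49.4, 140.6]
tcp_rot: [-1.571, -0.0, -1.429]
contact_force: [0.3, -1.1, -0.3]
grip_width: 44.2
```

```bash
python3 - <<'E'
from h import *
for n in("side","top"): print([tuple(map(str,p)) for p in pots(cap(n))])
go(638.8,50.7,27,-1.429)
E
```

```text
[('G', '482.2', '-254.0', '314'), ('G', '549.6', '-243.9', '302'), ('G', '638.7', '49.0', '102'), ('P', '534.4', '241.8', '92'), ('P', '467.1', '252.4', '101')]
[('G', '484.1', '-267.3', '160'), ('G', '551.2', '-257.8', '158')]
t=29.4 at [638.3  48.9 140.8] rpy [-1.571 -0.    -1.43 ] F [-0.  -0.1  0.3] w 44.1; go: x -1.7 z 0.7 y 113.8 mm twist -0.1
```

Request:
arm_command(deltas=[[-0.0016, 0, 0.0006, -8.2], [0, 0, 0, -8.2], [0, 0, 0, -8.2], [0, 0, 0, -8.2], [0, 0, 0, -8.2]])

```text
time: 29.85
tool_pos: [638.8, 50.6, 140.9]
tcp_rot: [-1.571, -0.0, -0.709]
contact_force: [-0.4, -0.3, -0.2]
grip_width: 44.2
```

Request:
arm_command(deltas=[[0, 0, 0, -8.2], [0, 0, 0, -8.2], [0, 0, 0, -8.2], [0, 0, 0, -8.2], [0, 0, 0, -8.2]])

```text
time: 30.35
tool_pos: [638.8, 50.6, 140.8]
tcp_rot: [-1.571, 0.0, 0.006]
contact_force: [-0.4, -0.0, -0.2]
grip_width: 43.7
```

Request:
arm_command(deltas=[[0, 0.025, 0, 0], [0, 0.025, 0, 0], [0, 0, 0, 0]])

```text
time: 30.65
tool_pos: [636.5, 50.8, 87.4]
tcp_rot: [-1.571, 0.007, 0.001]
contact_force: [-0.2, -1.3, -0.6]
grip_width: 43.3
```

```bash
python3 - <<'E'
from h import *
c=cap("side");print([tuple(map(str,p)) for p in pots(c)])
go(638.8,50.5,27,0);save(c,"p5.png",(230,100,390,220),5)
E
```

```text
[('G', '482.3', '-254.1', '311'), ('G', '549.5', '-244.0', '301'), ('G', '639.2', '50.4', '120'), ('P', '534.8', '242.6', '98'), ('P', '467.2', '252.0', '104')]
t=30.7 at [637.8  51.   89.5] rpy [-1.571e+00  4.000e-03  1.000e-03] F [-0.3 -0.2  0.7] w 44.0; go: x 1.0 z -0.5 y 62.5 mm twist 0.0
```

View pics/p5.png

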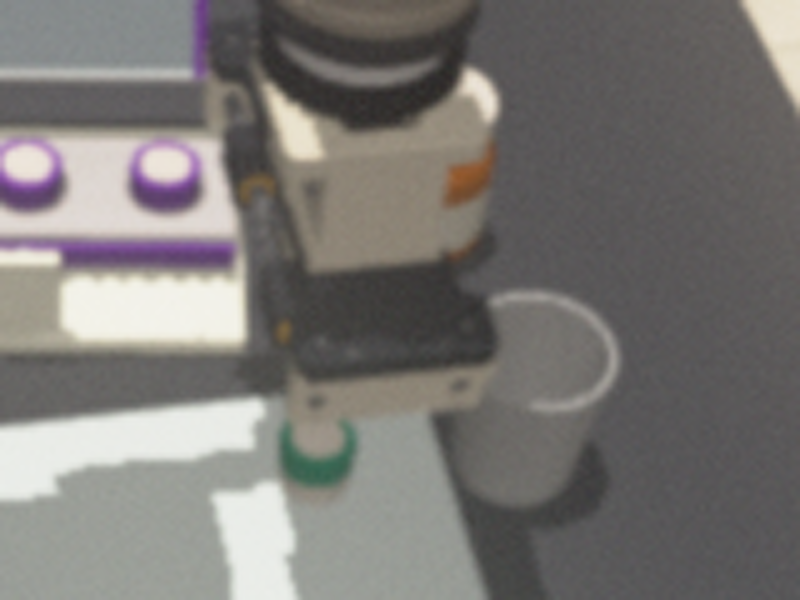

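Request:
arm_command(deltas=[[0.0004, 0.03, 0, 0], [0, 0.022, 0, 0], [0, 0.01, 0, 0], [0, 0, 0, 0], [0, 0, 0, 0]])

```text
time: 31.2
tool_pos: [640.3, 51.9, 30.3]
tcp_rot: [-1.571, -0.002, 0.002]
contact_force: [0.4, 0.2, -0.0]
grip_width: 44.1
```

Request:
arm_command(deltas=[[0, 0, 0, 0], [0, 0, 0, 0], [0, 0, 0, 0], [0, 0, 0, 0]], claw=255)

```text
time: 31.6
tool_pos: [640.2, 52.1, 30.2]
tcp_rot: [-1.571, -0.002, 0.003]
contact_force: [-1.0, -0.5, 5.8]
grip_width: 32.6
```

Request:
arm_command(deltas=[[0, -0.02, 0, 0], [0, -0.04, 0, 0], [0, -0.04, 0, 0], [-0.01, 0, 0, 8.2], [-0.01, 0, 0, 8.2]])

```text
time: 32.1
tool_pos: [619.8, 53.5, 130.4]
tcp_rot: [-1.57, -0.003, -0.289]
contact_force: [-1.0, 0.7, -0.7]
grip_width: 32.5
```

Request:
arm_command(deltas=[[0, 0, 0, 8.2], [0, 0, 0, 8.2], [0, 0, 0, 8.2], [0, 0, 0, 8.2], [0, 0, 0, 8.2]])

```text
time: 32.6
tool_pos: [619.2, 53.6, 128.7]
tcp_rot: [-1.571, 0.0, -1.005]
contact_force: [-0.4, -0.5, -0.2]
grip_width: 32.4
```

Request:
arm_command(deltas=[[0, 0, 0, 8.2], [0, 0, 0, 8.2], [0, 0, 0, 8.2], [0, 0, 0, 0]])

```text
time: 33.0
tool_pos: [619.2, 53.6, 128.7]
tcp_rot: [-1.571, 0.0, -1.43]
contact_force: [1.1, 0.5, -1.0]
grip_width: 33.0
```

```bash
python3 - <<'E'
from h import *
c=cap("side")
go(612.3,-243.2,62,-1.429)
E
```

```text
t=33.0 at [619.2  53.6 128.7] rpy [-1.571  0.    -1.425] F [ 0.1 -0.  -1.4] w 32.5; go: x 292.7 z -49.9 y 66.7 mm twist 0.2
```

Request:
arm_command(deltas=[[0.049, 0, -0.0082, 0], [0.049, 0, -0.0082, 0], [0.049, 0, -0.0082, 0], [0.049, 0, -0.0082, 0], [0.049, 0, -0.0082, 0]])

```text
time: 33.55
tool_pos: [613.2, -196.6, 128.8]
tcp_rot: [-1.571, 0.0, -1.424]
contact_force: [1.3, -0.6, -0.6]
grip_width: 32.7
```

Request:
arm_command(deltas=[[0.0495, 0, -0.0082, 0], [0, 0.03, 0, 0], [0, 0, 0, 0], [0, 0, 0, 0], [0, 0, 0, 0]])

```text
time: 34.05
tool_pos: [613.2, -243.7, 99.9]
tcp_rot: [-1.57, -0.0, -1.426]
contact_force: [0.2, -0.0, 0.5]
grip_width: 32.7
```

```bash
python3 - <<'E'
from h import *
c=cap("side");go(612.8,-244.8,62,-1.429)
E
```

```text
t=34.1 at [ 613.3 -243.8  100.1] rpy [-1.569e+00 -1.000e-03 -1.426e+00] F [ 0.   0.5 -1.2] w 32.6; go: x 1.0 z -0.7 y 38.1 mm twist 0.2
```

Request:
arm_command(deltas=[[0.001, 0.028, -0.0003, 0], [0, 0.008, 0, 0], [0, 0.004, 0, 0], [0, 0, 0, 0]])

```text
time: 34.5
tool_pos: [612.5, -245.1, 58.9]
tcp_rot: [-1.571, 0.001, -1.428]
contact_force: [0.5, 2.0, -1.0]
grip_width: 33.0
```

Request:
arm_command(deltas=[[0, 0.003, 0, 0], [0, 0.003, 0, 0], [0, 0, 0, 0]])

```text
time: 34.8
tool_pos: [612.8, -245.1, 53.2]
tcp_rot: [-1.569, 0.001, -1.428]
contact_force: [0.8, 5.1, 1.7]
grip_width: 32.7
```

Request:
arm_command(deltas=[[-0.0005, 0, 0, 0], [0, 0, 0, 0], [0, 0, 0, 0]], claw=133)

```text
time: 35.1
tool_pos: [612.1, -245.9, 52.8]
tcp_rot: [-1.571, -0.001, -1.429]
contact_force: [0.4, 0.0, -0.4]
grip_width: 43.4
```

Request:
arm_command(deltas=[[0, -0.03, 0, 0], [0, -0.045, 0, 0], [0, -0.045, 0, 0], [0, -0.045, 0, 0], [0, -0.04, 0, 0]], claw=133)

```text
time: 35.6
tool_pos: [612.1, -245.9, 260.4]
tcp_rot: [-1.57, -0.001, -1.429]
contact_force: [1.0, -0.5, -0.7]
grip_width: 44.0
```

Request:
arm_command(deltas=[[0.045, 0, 0, 0], [0.045, 0, 0, 0], [0.04, 0, 0, 0], [0, 0, -0.025, 0], [0, 0, -0.025, 0]], claw=255)

```text
time: 36.1
tool_pos: [580.3, -383.1, 254.5]
tcp_rot: [-1.573, 0.002, -1.43]
contact_force: [-0.1, -0.5, 1.3]
grip_width: 8.7
```

Request:
arm_command(deltas=[[0, 0, 0, 0], [0, 0, 0, 0]])

```text
time: 36.3
tool_pos: [581.0, -381.6, 258.2]
tcp_rot: [-1.57, -0.001, -1.43]
contact_force: [0.1, 1.2, 0.6]
grip_width: 0.6
```

```bash
python3 - <<'E'
from h import *
for n in("side","top"):
    c=cap(n);print([tuple(map(str,p)) for p in pots(c)]);save(c,"q%s.png"%n,None,1.5 if n=="side" else 1.5)
a=cv2.imread("pics/qside.png")[80:480,100:700];b=cv2.imread("pics/qtop.png")[100:500,100:700]
cv2.imwrite("pics/q.png",cv2.resize(np.vstack([cv2.resize(a,(750,500))[:300*1],b[50:300,:].copy() if 0 else cv2.resize(b,(750,500))[100:400]]),(750,600)))
go(585.6,-378.6,150,-1.429)
E
```

```text
[('G', '494.8', '-310.9', '230'), ('G', '482.0', '-254.5', '316'), ('P', '601.8', '232.1', '92')]
[('G', '484.2', '-267.4', '158'), ('G', '551.1', '-257.8', '158'), ('G', '617.9', '-248.2', '146'), ('P', '470.1', '235.3', '152'), ('P', '537.3', '225.4', '154'), ('P', '603.3', '214.7', '146')]
t=36.4 at [ 581.8 -381.   258.1] rpy [-1.570e+00 -1.000e-03 -1.428e+00] F [0.2 0.3 0.3] w 0.1; go: x -1.8 z 4.1 y 108.1 mm twist 0.1
```

View pics/qside.png

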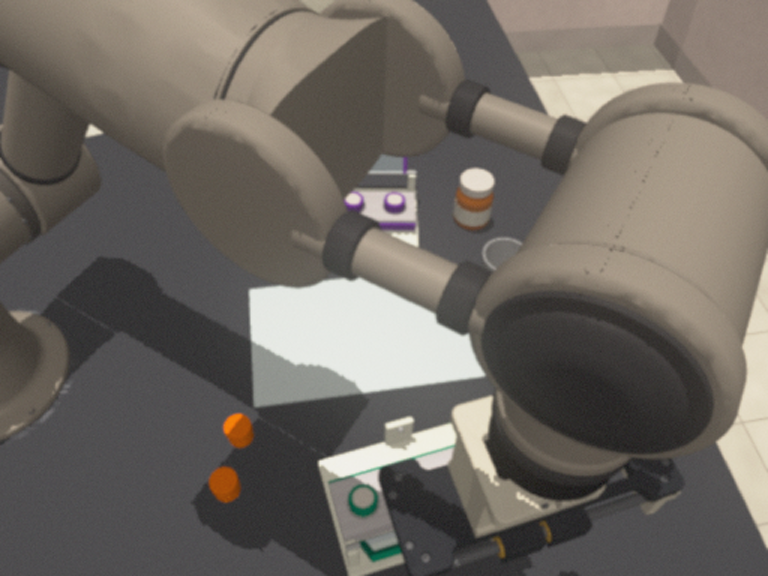

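Request:
arm_command(deltas=[[0, 0.04, 0, 0], [0, 0.04, 0, 0], [0, 0.028, 0, 0], [0, 0, 0, 0], [0, 0, 0, 0]])

```text
time: 36.9
tool_pos: [582.0, -380.9, 150.3]
tcp_rot: [-1.57, -0.0, -1.428]
contact_force: [0.4, 0.2, 0.5]
grip_width: 0.4
```

```bash
cat >> h.py <<'E'
def cov(b,s=92,off=20):
    """TCP waypoints for pushing the cover (block frame), deltas along tool axes in mm"""
    cx,cy,th,sg=dict(G=(547.5,-252.7,.142,1),P=(533,219.3,-.16,-1))[b]
    bx=np.array([np.sin(th),-np.cos(th)])*1.0   # tool x direction (= block +x for green, -x for purple)
    o=bot.get_obs();p=np.array(o["tool_pos"]);d=p[:2]-[cx,cy]
    x=sg*(d@bx);y=d@[np.cos(th),np.sin(th)]
    print(f"t={o['time']:.1f} block x {x:.1f} along row {y:.1f} z {p[2]:.1f} yaw {o['tcp_rot'][2]:.3f} F {np.round(o['contact_force'],1)}")
    for q in(2,1.8,1.6,1.4,1.2,1,.8,.6,.4,.25,.1,0):
        C=np.array([52-s*np.cos(q)+3*np.sin(q)+9.5,60+s*np.sin(q)+3*np.cos(q)+8])
        print(q,"TCP x,z",C.round(1),"step tool x %.1f y %.1f"%(sg*(C[0]-x),p[2]-C[1]));x,p[2]=C
E
python3 -c "
from h import *
cov('G')"
```

```text
t=36.9 block x 131.8 along row 16.0 z 150.3 yaw -1.428 F [0.4 0.2 0.5]
2 TCP x,z [102.5 150.4] step tool x -29.3 y -0.1
1.8 TCP x,z [ 85.3 156.9] step tool x -17.2 y -6.5
1.6 TCP x,z [ 67.2 159.9] step tool x -18.1 y -3.0
1.4 TCP x,z [ 48.8 159.2] step tool x -18.4 y 0.7
1.2 TCP x,z [ 31.  154.8] step tool x -17.9 y 4.3
1 TCP x,z [ 14.3 147. ] step tool x -16.6 y 7.8
0.8 TCP x,z [ -0.4 136.1] step tool x -14.8 y 10.9
0.6 TCP x,z [-12.7 122.4] step tool x -12.3 y 13.7
0.4 TCP x,z [-22.1 106.6] step tool x -9.3 y 15.8
0.25 TCP x,z [-26.9  93.7] step tool x -4.8 y 12.9
0.1 TCP x,z [-29.7  80.2] step tool x -2.8 y 13.5
0 TCP x,z [-30.5  71. ] step tool x -0.8 y 9.2
```

Request:
arm_command(deltas=[[-0.015, 0, 0, 0], [-0.0143, 0, 0, 0], [-0.0086, -0.0032, 0, 0], [-0.0086, -0.0033, 0, 0], [0, 0, 0, 0]])

```text
time: 37.4
tool_pos: [575.4, -334.5, 158.4]
tcp_rot: [-1.569, -0.002, -1.427]
contact_force: [-0.0, 0.4, 0.7]
grip_width: 0.7
```

Request:
arm_command(deltas=[[-0.009, -0.0015, 0, 0], [-0.0091, -0.0015, 0, 0], [-0.0092, 0.0003, 0, 0], [-0.0092, 0.0004, 0, 0], [0, 0, 0, 0]])

```text
time: 37.9
tool_pos: [569.2, -297.3, 158.3]
tcp_rot: [-1.571, 0.001, -1.427]
contact_force: [0.3, -0.6, -0.6]
grip_width: 0.4
```

```bash
python3 - <<'E'
from h import *
c=cap("side");save(c,"cg.png",(180,220,460,384),2.8);cov("G")
E
```

```text
t=38.0 block x 48.0 along row 15.2 z 158.4 yaw -1.428 F [ 0.  -1.8  0.4]
2 TCP x,z [102.5 150.4] step tool x 54.5 y 8.0
1.8 TCP x,z [ 85.3 156.9] step tool x -17.2 y -6.5
1.6 TCP x,z [ 67.2 159.9] step tool x -18.1 y -3.0
1.4 TCP x,z [ 48.8 159.2] step tool x -18.4 y 0.7
1.2 TCP x,z [ 31.  154.8] step tool x -17.9 y 4.3
1 TCP x,z [ 14.3 147. ] step tool x -16.6 y 7.8
0.8 TCP x,z [ -0.4 136.1] step tool x -14.8 y 10.9
0.6 TCP x,z [-12.7 122.4] step tool x -12.3 y 13.7
0.4 TCP x,z [-22.1 106.6] step tool x -9.3 y 15.8
0.25 TCP x,z [-26.9  93.7] step tool x -4.8 y 12.9
0.1 TCP x,z [-29.7  80.2] step tool x -2.8 y 13.5
0 TCP x,z [-30.5  71. ] step tool x -0.8 y 9.2
```

View pics/cg.png

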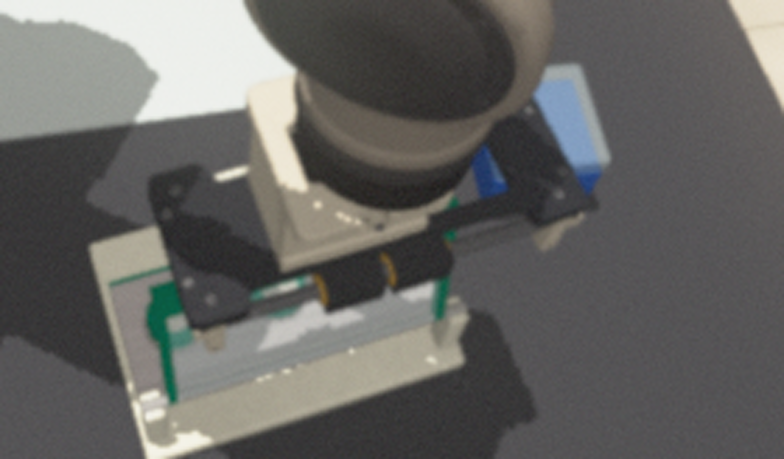

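Request:
arm_command(deltas=[[-0.009, 0.002, 0, 0], [-0.009, 0.0023, 0, 0], [-0.0083, 0.0038, 0, 0], [-0.0083, 0.004, 0, 0], [-0.0074, 0.0053, 0, 0]])

```text
time: 38.45
tool_pos: [563.3, -256.5, 140.7]
tcp_rot: [-1.571, 0.0, -1.428]
contact_force: [-1.3, 0.1, -0.4]
grip_width: 0.6
```

Request:
arm_command(deltas=[[-0.0074, 0.0056, 0, 0], [-0.0062, 0.0067, 0, 0], [-0.0061, 0.007, 0, 0], [-0.0047, 0.0079, 0, 0], [-0.0046, 0.0079, 0, 0]])

```text
time: 38.95
tool_pos: [559.2, -228.3, 105.3]
tcp_rot: [-1.571, 0.0, -1.429]
contact_force: [0.5, -1.8, 0.6]
grip_width: 0.1
```

```bash
python3 - <<'E'
from h import *
c=cap("side");cov("G")
E
```

```text
t=39.0 block x -23.7 along row 14.4 z 103.8 yaw -1.428 F [-0.5  0.6 -1.2]
2 TCP x,z [102.5 150.4] step tool x 126.2 y -46.6
1.8 TCP x,z [ 85.3 156.9] step tool x -17.2 y -6.5
1.6 TCP x,z [ 67.2 159.9] step tool x -18.1 y -3.0
1.4 TCP x,z [ 48.8 159.2] step tool x -18.4 y 0.7
1.2 TCP x,z [ 31.  154.8] step tool x -17.9 y 4.3
1 TCP x,z [ 14.3 147. ] step tool x -16.6 y 7.8
0.8 TCP x,z [ -0.4 136.1] step tool x -14.8 y 10.9
0.6 TCP x,z [-12.7 122.4] step tool x -12.3 y 13.7
0.4 TCP x,z [-22.1 106.6] step tool x -9.3 y 15.8
0.25 TCP x,z [-26.9  93.7] step tool x -4.8 y 12.9
0.1 TCP x,z [-29.7  80.2] step tool x -2.8 y 13.5
0 TCP x,z [-30.5  71. ] step tool x -0.8 y 9.2
```

Request:
arm_command(deltas=[[-0.002, 0.008, 0, 0], [-0.002, 0.008, 0, 0], [-0.001, 0.006, 0, 0], [-0.001, 0.005, 0, 0], [0, 0.003, 0, 0]])

```text
time: 39.5
tool_pos: [558.6, -222.7, 76.6]
tcp_rot: [-1.57, -0.0, -1.429]
contact_force: [-2.8, 2.7, 9.5]
grip_width: 0.3
```

Request:
arm_command(deltas=[[0, 0.003, 0, 0], [0, 0.002, 0, 0], [0, 0, 0, 0]])

```text
time: 39.8
tool_pos: [558.5, -222.6, 71.3]
tcp_rot: [-1.571, 0.0, -1.429]
contact_force: [-1.2, 2.9, 5.6]
grip_width: 0.3
```

Request:
arm_command(deltas=[[0, 0.002, 0, 0], [0, 0, 0, 0], [0, 0, 0, 0]])

```text
time: 40.1
tool_pos: [558.6, -222.6, 71.1]
tcp_rot: [-1.57, -0.0, -1.428]
contact_force: [-5.9, 3.9, 16.6]
grip_width: 0.4
```

Request:
arm_command(deltas=[[0, -0.04, 0, 0], [0, -0.05, 0, 0], [0, -0.05, 0, 0], [0, -0.05, 0, 0], [-0.047, 0, 0.0063, 0]])

```text
time: 40.6
tool_pos: [561.0, -180.7, 266.3]
tcp_rot: [-1.559, -0.01, -1.434]
contact_force: [1.3, 0.8, 0.5]
grip_width: 0.5
```

Request:
arm_command(deltas=[[-0.0471, 0, 0.0063, 0], [-0.0471, 0, 0.0063, 0], [-0.0471, 0, 0.0063, 0], [-0.0471, 0, 0.0063, 0], [-0.0471, 0, 0.0063, 0]])

```text
time: 41.1
tool_pos: [555.6, 63.9, 258.8]
tcp_rot: [-1.571, -0.0, -1.429]
contact_force: [0.8, -0.2, 0.2]
grip_width: 0.3
```

Request:
arm_command(deltas=[[-0.0471, 0, 0.0063, 0], [-0.0471, 0, 0.0063, 0], [-0.0471, 0, 0.0063, 0], [-0.0471, 0, 0.0063, 0], [-0.0471, 0, 0.0063, 0]])

```text
time: 41.6
tool_pos: [553.5, 301.6, 258.7]
tcp_rot: [-1.571, -0.0, -1.429]
contact_force: [0.4, -0.9, -0.5]
grip_width: 0.2
```

Request:
arm_command(deltas=[[-0.0471, 0, 0.0063, 0], [0, 0, 0, 8.58], [0, 0, 0, 8.58], [0, 0, 0, 0]])

```text
time: 42.0
tool_pos: [553.1, 347.7, 258.3]
tcp_rot: [-1.571, -0.001, -1.729]
contact_force: [0.2, -0.2, -0.7]
grip_width: 0.5
```

```bash
python3 - <<'E'
from h import *
c=cap("side");save(c,"cg2.png",(180,220,380,384),3);cov("P");go(553.7,347.6,150,-1.731)
c=cap("top");save(c,"cg3.png",(300,100,460,264),3)
a=cv2.imread("pics/cg2.png");b=cv2.imread("pics/cg3.png")
cv2.imwrite("pics/cgx.png",cv2.resize(np.hstack([a,b]),(800,364)))
E
```

```text
t=42.0 block x 129.6 along row -0.5 z 258.5 yaw -1.725 F [ 0.5 -0.1 -0.3]
2 TCP x,z [102.5 150.4] step tool x 27.1 y 108.1
1.8 TCP x,z [ 85.3 156.9] step tool x 17.2 y -6.5
1.6 TCP x,z [ 67.2 159.9] step tool x 18.1 y -3.0
1.4 TCP x,z [ 48.8 159.2] step tool x 18.4 y 0.7
1.2 TCP x,z [ 31.  154.8] step tool x 17.9 y 4.3
1 TCP x,z [ 14.3 147. ] step tool x 16.6 y 7.8
0.8 TCP x,z [ -0.4 136.1] step tool x 14.8 y 10.9
0.6 TCP x,z [-12.7 122.4] step tool x 12.3 y 13.7
0.4 TCP x,z [-22.1 106.6] step tool x 9.3 y 15.8
0.25 TCP x,z [-26.9  93.7] step tool x 4.8 y 12.9
0.1 TCP x,z [-29.7  80.2] step tool x 2.8 y 13.5
0 TCP x,z [-30.5  71. ] step tool x 0.8 y 9.2
t=42.0 at [553.2 347.3 258.5] rpy [-1.571 -0.    -1.725] F [ 0.5 -0.1 -0.3] w 0.6; go: x -0.3 z 0.5 y 108.5 mm twist 0.4
```

View pics/cgx.png

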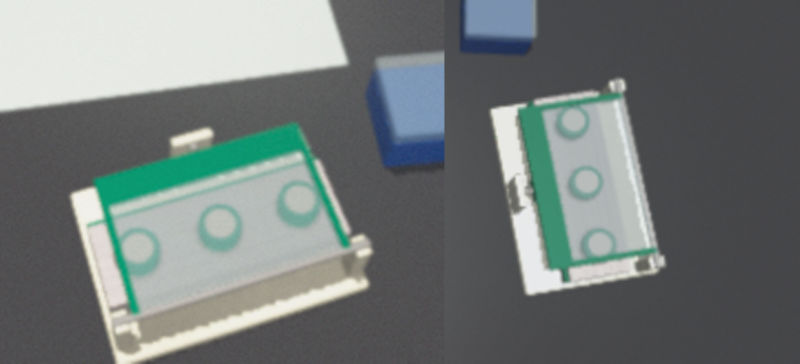

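The green cover stays shut on its own: the green strip lies along (200,165) in the left crop, next to the catch post, with the three pots under it. Now the purple cover.

Request:
arm_command(deltas=[[0, 0.04, 0.015, 0], [0, 0.04, 0, 0], [0, 0.028, 0, 0.3], [0, 0, 0, 0], [0, 0, 0, 0]])

```text
time: 42.6
tool_pos: [568.5, 344.8, 151.8]
tcp_rot: [-1.57, 0.0, -1.732]
contact_force: [0.7, -0.1, 0.4]
grip_width: 0.0
```

Request:
arm_command(deltas=[[0.014, 0, 0, 0], [0.0133, 0, 0, 0], [0.0086, -0.0032, 0, 0], [0.0086, -0.0033, 0, 0], [0, 0, 0, 0]])

```text
time: 43.1
tool_pos: [561.3, 300.1, 159.1]
tcp_rot: [-1.569, 0.001, -1.734]
contact_force: [0.7, -0.2, -0.4]
grip_width: 0.6
```

Request:
arm_command(deltas=[[0.009, -0.0015, 0, 0], [0.0091, -0.0015, 0, 0], [0.0092, 0.0003, 0, 0], [0.0092, 0.0004, 0, 0], [0, 0, 0, 0]])

```text
time: 43.6
tool_pos: [554.6, 263.6, 159.6]
tcp_rot: [-1.571, -0.001, -1.734]
contact_force: [1.1, 0.4, 1.0]
grip_width: 0.4
```

```bash
python3 -c "
from h import *
cov('P')" | head -1
```

```text
t=43.6 block x 47.2 along row 14.3 z 159.6 yaw -1.734 F [1.1 0.4 1. ]
```

Request:
arm_command(deltas=[[0.0085, 0.002, 0, 0], [0.0085, 0.0025, 0, 0], [0.0083, 0.004, 0, 0], [0.0083, 0.004, 0, 0], [0.0074, 0.0053, 0, 0]])

```text
time: 44.1
tool_pos: [548.1, 223.8, 141.7]
tcp_rot: [-1.571, 0.0, -1.733]
contact_force: [0.5, 1.1, 0.7]
grip_width: 0.3
```

Request:
arm_command(deltas=[[0.0074, 0.0056, 0, 0], [0.0062, 0.0067, 0, 0], [0.0061, 0.007, 0, 0], [0.0047, 0.0079, 0, 0], [0.0046, 0.0079, 0, 0]])

```text
time: 44.6
tool_pos: [543.5, 195.6, 106.2]
tcp_rot: [-1.571, 0.0, -1.733]
contact_force: [0.9, 0.2, 0.2]
grip_width: 0.3
```

Request:
arm_command(deltas=[[0.002, 0.008, 0, 0], [0.002, 0.008, 0, 0], [0.001, 0.006, 0, 0], [0.001, 0.005, 0, 0], [0, 0.003, 0, 0]])

```text
time: 45.1
tool_pos: [542.6, 190.0, 77.6]
tcp_rot: [-1.571, -0.0, -1.733]
contact_force: [-4.7, -2.5, 13.5]
grip_width: 0.8
```

Request:
arm_command(deltas=[[0, 0.003, 0, 0], [0, 0.002, 0, 0], [0, 0, 0, 0]])

```text
time: 45.4
tool_pos: [542.5, 190.2, 71.6]
tcp_rot: [-1.571, 0.0, -1.733]
contact_force: [-0.3, -0.6, 0.4]
grip_width: 0.1
```

Request:
arm_command(deltas=[[0, 0.002, 0, 0], [0, 0, 0, 0], [0, 0, 0, 0]])

```text
time: 45.7
tool_pos: [542.7, 190.4, 71.2]
tcp_rot: [-1.57, 0.001, -1.733]
contact_force: [-4.5, -1.6, 10.2]
grip_width: -0.1
```

Request:
arm_command(deltas=[[0, -0.04, 0, 0], [0, -0.05, 0, 0], [0, -0.05, 0, 0], [0.04, -0.05, 0, 0], [0.05, 0, -0.03, 0]])

```text
time: 46.2
tool_pos: [509.7, 121.5, 254.6]
tcp_rot: [-1.557, 0.004, -1.731]
contact_force: [0.8, -1.2, 0.8]
grip_width: 0.6
```

Request:
arm_command(deltas=[[0.04, 0, -0.03, 0], [0.04, 0, -0.03, 0], [0.04, 0, -0.03, 0], [0, 0, 0, 0], [0, 0, 0, 0]])

```text
time: 46.7
tool_pos: [397.1, 16.8, 249.4]
tcp_rot: [-1.569, 0.001, -1.735]
contact_force: [1.2, 0.5, -0.3]
grip_width: 0.5
```

```bash
python3 - <<'E'
from h import *
c=cap("top");s=cap("side");print([tuple(map(str,p)) for p in pots(c)])
for n in("reagent_jar","beaker","tip_box"):
    for k,p in(("top",c),("side",s)): print(n,k,[(c2w(p,d["xyz"]).round(),round(d["confidence"],2)) for d in vision.find_in(p,n)[:1]])
save(c,"f1.png",(90,80,430,264),2.3);save(s,"f2.png",(90,60,430,384),1.5)
a=cv2.resize(cv2.imread("pics/f1.png"),(600,320));b=cv2.resize(cv2.imread("pics/f2.png")[:,:],(600,480))[:280]
cv2.imwrite("pics/f.png",np.vstack([a,b]))
E
```

```text
[]
reagent_jar top [(array([714., 197.,  86.]), 0.98)]
reagent_jar side [(array([720., 181.,  56.]), 0.58)]
beaker top [(array([743.,  50.,  38.]), 0.73)]
beaker side [(array([732.,  49.,  51.]), 0.75)]
tip_box top [(array([ 733., -166.,   58.]), 0.64)]
tip_box side [(array([ 731., -180.,   58.]), 0.74)]
```

View pics/f.png

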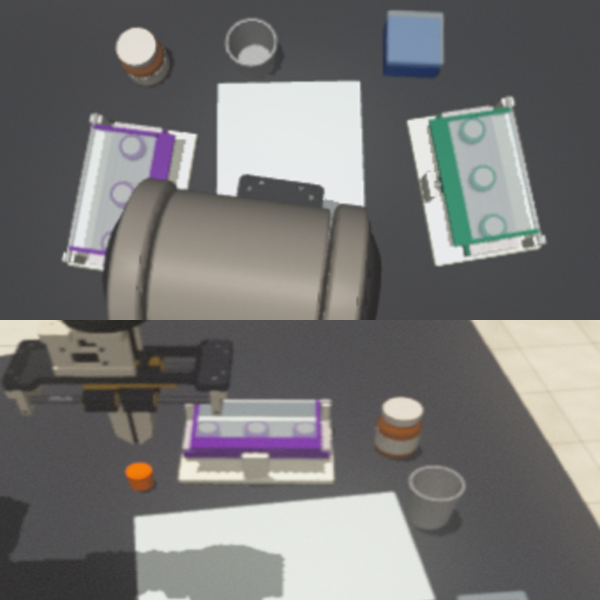

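Both covers are shut untouched (purple strip at (258,440), green strip at (455,190)). The three purple pots show under their cover in the lower crop, the three green pots in the upper one. The mat is empty as far as it shows, and the bystanders haven't moved.

```bash
python3 -c "
from plant import job
print(job.close_job())"
```

```text
the job is handed in; nothing more can be done
None
```

All six sample pots are in the heating blocks, three purple and three green, each in its own colour's block. Both covers are pressed shut, and I handed the job in at about 47 s of the 210 s allowed; it gave no verdict.

- **Pots:** The first purple pot caught on its pocket rim (about 14 N). I lifted it, shifted it about 3 mm and it went in. One green pot was knocked about 2.5 cm aside before I reached it, so I found it again in the images and placed it. Before I shut the covers, the top view showed both rows straight and evenly spaced, as fully seated pots should be.
- **Covers:** Each ended with the fingertip at its shut height, then held firm under a 10 to 17 N press. With the arm withdrawn, the pictures showed both staying shut over the pots.
- **Bystanders:** The jar, beaker and tip box were found within a few millimetres of where they started. I went near none of the three orange look-alikes; the last picture shows only one of them.
- **Not fully checked:** In the last top view the arm hid part of the purple block, so the purple side rests on the side view. My automatic pot finder reported nothing through the clear covers, so the final check of the pots was by eye.

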